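# Button the blue lot marker onto the glass crate's stud

### The job

Take the blue lot marker and button it onto the mushroom stud of the glass crate's bracket, panel on the crate side: tilt it so that one long side of its eye slips under the stud's head, feel that side up against the neck, then level the foot down past the head until it lies flat and square on the bracket, where it cannot lift off, and let go. Ease it on gently, never forcing it against stud or bracket with more than 20 N nor leaning on the crate with the hand, and leave the other markers, the glassware and the tape where they are.

Things in the scene. Friction and masses are not known exactly. Their poses are not given: they have to be found in the camera images.
- marker_blue: BLUE lot marker, loose, about 90 g, stands on its foot: a plate 4 mm thick, x -19 to +19 mm, y -31 to +31 mm, with an oblong eye through it, 22 mm along x by 44 mm along y, corners cut by 4 mm; the foot's -x long side is 8 mm wide. An upright panel stands at its +x end (see panel_top). Origin: centre of the eye, on the underside of the foot; z up as it stands
- panel_top (a point): middle of the top edge of the blue marker's panel, 23 mm along +x and 72 mm above the marker's origin. The panel is 8 mm thick (x +19 to +27 mm), 74 mm wide, 72 mm tall; two ribs 16 mm tall join it to the foot at y = +-28 mm. Pinch it across its thickness (along x), near the top
- crate: grey crate of tumblers, fixed to its place, 200 mm along x, 300 mm along y, rim 120 mm up; the tumblers end 24 mm below the rim. On the middle of its near (-x) wall an aluminium bracket: a shelf level with the rim, 90 mm wide along y, from 45 mm before to 47 mm behind this origin, where the crate begins. Origin: on the table below the slot's middle; x points from shelf into crate, z up
- slot (a point): middle of the slot in the bracket's flat shelf, on the shelf top (120 mm up), axes as the crate's. A brass mushroom stud stands in the slot: neck 10 mm across, 10 mm tall up to the head's flat underside; head 30 mm across, 3.5 mm thick, top almost flat. It is clamped fast, but anywhere up to 8 mm either way of this point along x (not y): feel for its neck
- marker_red: red lot marker of the same shape, loose, standing on its foot: leave alone
- marker_yellow: yellow lot marker of the same shape, loose, standing on its foot: leave alone
- shade_a: frosted glass lamp shade, 128 mm wide at its flared rim, 105 mm tall, standing on the table: leave alone. Origin: centre of its underside
- shade_b: second frosted glass lamp shade of the same shape: leave alone
- goblet: pink stemmed glass, 72 mm wide, 155 mm tall: leave alone. Origin: centre of its foot
- tumbler: clear tumbler, 72 mm wide, 95 mm tall: leave alone. Origin: centre of its underside
- tape: roll of amber packing tape lying flat, 104 mm wide, 48 mm tall: leave alone. Origin: centre of its underside
- shelf_edge (a point): middle of the shelf's front (-x) top edge, 45 mm before the slot's middle. The shelf is light: never load shelf or stud with over 20 N through the marker. A marker's foot passes the stud's head only tilted (30 to 40 degrees to start), one long side of the eye kept under the head and within about 1 mm of the neck while the other comes down; level, it cannot pass
Things that resemble listed ones, but are neither listed nor needed, are in the scene too. Several things look just like the marker_blue: the one meant starts farthest to the robot's left.

How it is judged:
On the way, in this order (a step that is already met when the one before it is completed fails the run):
1. the blue marker is picked up off the table in the fingers (contact force between marker_blue and the fingers above 1 N and height (world z) of marker_blue above 0.03 m), for 0.2 s.
2. its foot, tilted, has one long side of the eye under the stud's head or beside it (angle between marker_blue's own z axis and vertical above 0.2 rad and horizontal distance between marker_blue and slot below 0.035 m and z of marker_blue in the frame of slot below 0.03 m), for 0.1 s.
At the end, for the whole second after the job is handed in: Blue marker flat on the shelf (underside within 3 mm, level within 0.06 rad), eye round the stud's neck below the head (eye centre within 15 mm along, 19 mm across of the slot's middle), panel on the crate side, square within 20 degrees, released, at rest (x of marker_blue in the frame of slot between -0.015 and 0.015 m and y of marker_blue in the frame of slot between -0.019 and 0.019 m and z of marker_blue in the frame of slot between -0.003 and 0.003 m and angle between marker_blue's own z axis and vertical below 0.06 rad and x of panel_top in the frame of slot above 0.005 m and angle between the x axis of marker_blue and the x axis of crate, either way round below 0.35 rad and linear speed of marker_blue below 0.02 m/s); the robot touches nothing.
It fails at once if the blue marker is forced against the bracket, stud or crate with more than 20 N (contact force between marker_blue and crate above 20 N).
It fails at once if the robot pushes on the crate or its stud with more than 10 N (contact force between any of the fingers, the arm and crate above 10 N).
It fails at once if another marker is moved by more than 20 mm (distance of any of marker_red, marker_yellow from where it was at the start of the episode above 0.02 m).
It fails at once if the glassware or the tape is moved by more than 20 mm (distance of any of shade_a, shade_b, goblet, tumbler, tape from where it was at the start of the episode above 0.02 m).
It also fails if it takes over 54 s, if anything falls off the work surface, if the arm or the gripper's body presses on something with over 40 N, if the wrist force passes 120 N, or if a joint passes its speed limit or range.

### The arm

A 6-joint arm with a two-finger parallel gripper is mounted at the origin on the work surface. World frame = base frame: x ahead of the robot, y to its left, z up, the work surface at z = 0. Lengths are in m, angles in rad, forces in N, time in s.
With the tool pointing down it reaches from about 0.325 to 0.775 m from the base axis. Payload 9.3 kg.
Tool frame: the origin (TCP) lies midway between the tips of the shut fingers; the grasp point (between the pads) lies 19 mm behind it (ctrl.grip_point_offset is the z of the grasp point in the tool frame, in m); z points along the fingers, y is the direction in which the jaws open and shut (so a half turn about z gives the same grasp; the last joint's range is limited). The gripper opens to 85 mm and grips with 20 to 120 N. Pads are 22 mm wide; open, the fingers measure 114 mm over their backs; the gripper's body (76 mm by 85 mm) begins 54 mm behind the grasp point. The pads swing forward as they close: fully open they stand 13 mm farther back than shut.
Start: joints at [1.172, 0.259, 0.021, 1.334, 0, 1.418], TCP at [0.134, 0.533, 0.196] pointing down, gripper open.
Joint ranges: [-3.04, 3.04], [-0.91, 1.82], [-1.04, 1.36], [-1.92, 1.95], [-1.52, 1.45], [-3.14, 3.14]. Speed limits (rad/s): [2.22, 2.22, 2.79, 3.14, 3.14, 3.14].

### API

Orientations are given as a 3x3 rotation matrix whose columns are the frame's x, y, z axes.
In Python, from rig import sense, eyes, ctrl gives the robot as it stands.
- The arm moves only by the tool move_arm, never from a script. Its argument "series" is a list of rows, each an object of numbers: "tx", "ty", "tz": the shift along the world's x, y, z in m; "rx", "ry", "rz": the turn, a rotation vector about the world's x, y, z in rad. A call has 1 to 8 rows; each row shifts and turns the pose as measured when the row begins; what a row does not reach is not made up. A row lasts 1/12 s, in which the tool goes at most 41.7 mm and 7.16 degrees, less where a joint would pass 70% of its speed; a pose out of reach is approached as far as the arm can. A call with a gripper value outside its range is refused whole. "hand" is the opening, from -1 (shut) to 1 (fully open), set as the call begins (left out, the last holds). The fingers move at their own pace and stop on an object; the grip force is fixed at half the most. Time passes only in rows, so rows that do not move let the fingers close. It gives the time, the measured TCP pose, the force and the opening at its end, in the units of the state.
- sense(): the state, without advancing time (a new reading comes with each control period).
- eyes.read_camera(name): name is "side" or "top" or "wrist"; returns (picture, depth): 384x512x3 uint8, red, green, blue; 384x512 float32, m along the optical axis (not along the pixel's ray), 0 where there is no reading.
- eyes.camera_model(name): a dict with "vertical_fov" (degrees; the focal length in pixels is half the picture's height over the tangent of half this angle, whatever the lens; pixels are square), "cx", "cy" (the principal point, pixels), "cam_to_world" (4x4, takes a point from camera to world coordinates); the wrist camera has in their place "tool_from_camera" (4x4, takes a point from camera to tool coordinates, whose origin is the TCP and whose axes are the flange's). Camera axes: x right, y down, z forward; pixel columns grow to the right and rows downward; lengths in m; the calibration is good to about 2 mm. A picture is of the moment at which its call begins: read the wrist's pose just before it. camera_model takes no time and is no camera call.
- ctrl.sign_off(): hands the job in, once; it reports no verdict.
Trained networks look in the newest picture that a camera, given by its name, has taken for a name from the list of things; names that differ only in an ending like _2 or _b are one class to them, and where a whole thing is asked for, a point or a joint stands for the part that bears it (a point fixed in the world has none). Each returns a list of dicts, best first, with "conf" (0 to 1); they miss things now and then, are a little off and sometimes report something else, mostly with a low value. They report only what shows in the picture. A call takes as long as a camera call. They do not tell look-alikes from the thing itself.
- eyes.look_for(camera, thing): "location" ([column, row] as shares, 0 to 1, of the picture: columns of its width, rows of its height, amid what is visible of it).
- eyes.landmark_of(camera, thing): "location" ([column, row] as shares, 0 to 1, of the picture: columns of its width, rows of its height: a listed point, or the origin of a listed thing).
The state is a dict: "t": time; "q": joint angles; "joint_velocities": joint speeds; "tau": joint torques, N m; "position": TCP position; "eef_rot": TCP orientation; "wrist_force": force on the tool from outside, world axes, zero at the start; "moment": the same for the moment, N m; "finger_gap": opening from 0.0 (shut) to 1.0 (fully open).
Only numpy, scipy, OpenCV 4.12 (cv2) and the standard library are available. Lean on these libraries where they do the work, as an engineer would, in place of code of your own. Each camera call takes 0.05 s, during which the arm holds its last target.

## Working session

There is one attempt and no reset: what is moved stays moved. The work goes in short steps, Python scripts to look and compute and a tool call to move; the robot and the scene stay as the last step left them, time stands still between calls to the robot, and variables do not carry over. Pictures are saved under pics/ and viewed, and the job is handed in when it is done.

Besides the shell and the picture viewer there is one more tool, called after "Emit:" as name([rows], argument=value, ...), one row to a line, values as JSON. move_arm: Moves the arm, as the interface text tells. Its arguments: {"type":"object","properties":{"series":{"type":"array"},"hand":{"type":"number"}},"required":["series"]}

```bash
mkdir -p pics
cat > h.py <<'E'
import numpy as np, cv2
from rig import sense, eyes, ctrl
def save(n,img,s=1.5):
    cv2.imwrite(f'pics/{n}.png',cv2.resize(img[:,:,::-1],None,fx=s,fy=s,interpolation=cv2.INTER_CUBIC))
def model(cam,st=None):
    m=eyes.camera_model(cam); f=192/np.tan(np.radians(m['vertical_fov'])/2)
    if 'cam_to_world' in m: T=np.array(m['cam_to_world'])
    else:
        st=st or sense(); W=np.eye(4);W[:3,:3]=st['eef_rot'];W[:3,3]=st['position'];T=W@np.array(m['tool_from_camera'])
    return f,m['cx'],m['cy'],T
def pt(M,u,v,d):
    f,cx,cy,T=M
    return (T@np.array([(u-cx)/f*d,(v-cy)/f*d,d,1]))[:3]
def ray(M,u,v):
    f,cx,cy,T=M
    r=T[:3,:3]@np.array([(u-cx)/f,(v-cy)/f,1]); return T[:3,3],r
def atz(M,u,v,z):
    o,r=ray(M,u,v); return o+r*(z-o[2])/r[2]
def proj(M,p):
    f,cx,cy,T=M; c=np.linalg.inv(T)@np.append(p,1); return f*c[0]/c[2]+cx,f*c[1]/c[2]+cy
def cloud(M,d):
    f,cx,cy,T=M; v,u=np.mgrid[0:d.shape[0],0:d.shape[1]]
    P=np.stack([(u-cx)/f*d,(v-cy)/f*d,d],-1); return P@T[:3,:3].T+T[:3,3]
E
python3 - <<'E'
from h import *
np.set_printoptions(precision=3,suppress=True)
for c in ['top','side','wrist']:
    im,d=eyes.read_camera(c); save(c+'0',im); np.savez(f'{c}0.npz',im=im,d=d)
    M=model(c); print(c,M[0],M[1],M[2]); print(M[3])
    for t in (['marker_blue','crate','slot','panel_top','shelf_edge'] ):
        for fn in ('landmark_of',):
            r=getattr(eyes,fn)(c,t)
            for q in r[:4]:
                u,v=q['location'][0]*512,q['location'][1]*384
                dd=d[min(int(v),383),min(int(u),511)]
                print(c,t,round(q['conf'],2),round(u),round(v),pt(M,u,v,dd) if dd>0 else None)
s=sense();print({k:s[k] for k in s})
print(ctrl.grip_point_offset)
E
```

```text
top 356.86539971548524 258.31920186190916 187.5071557299729
[[-0.015 -0.993  0.116  0.338]
 [-1.     0.016  0.006 -0.098]
 [-0.007 -0.116 -0.993  1.226]
 [ 0.     0.     0.     1.   ]]
top marker_blue 0.64 192 228 [0.346 0.138 0.001]
top marker_blue 0.58 157 195 [ 0.46  0.26 -0.  ]
top marker_blue 0.54 230 224 [0.359 0.007 0.002]
top crate 0.82 251 176 [ 0.504 -0.068  0.128]
top slot 0.59 249 170 [ 0.521 -0.062  0.133]
top panel_top 0.81 224 219 [0.372 0.022 0.058]
top panel_top 0.54 194 230 [ 0.341  0.131 -0.001]
top panel_top 0.48 148 182 [ 0.508  0.292 -0.001]
top shelf_edge 0.9 248 185 [ 0.477 -0.059  0.12 ]
side 458.61478348467733 260.2054622757803 193.4201036925755
[[ 0.942 -0.253  0.219  0.187]
 [-0.335 -0.721  0.606 -0.942]
 [ 0.005 -0.645 -0.765  1.173]
 [ 0.     0.     0.     1.   ]]
side marker_blue 0.82 199 179 [0.344 0.106 0.016]
side marker_blue 0.82 214 204 [ 0.366 -0.004 -0.   ]
side marker_blue 0.69 217 144 [0.453 0.264 0.003]
side crate 0.81 264 204 [ 0.523 -0.055 -0.005]
side slot 0.95 265 181 [ 0.516 -0.075  0.133]
side panel_top 0.91 212 184 [0.371 0.022 0.071]
side panel_top 0.66 195 164 [0.352 0.191 0.001]
side panel_top 0.46 227 123 [0.519 0.361 0.002]
side shelf_edge 0.91 247 182 [0.497 0.048 0.002]
wrist 319.7748922916912 257.5046364962388 193.7804038403995
[[ 0.244  0.925  0.29   0.06 ]
 [ 0.97  -0.234 -0.071  0.552]
 [ 0.002  0.298 -0.954  0.373]
 [ 0.     0.     0.     1.   ]]
{'t': 0.9, 'q': array([ 1.172,  0.259,  0.021,  1.334, -0.   ,  1.418]), 'joint_velocities': array([ 0.002, -0.   ,  0.001,  0.001, -0.001, -0.   ]), 'tau': array([  0.001, -55.537,  34.473,   0.001,  -0.   ,   0.   ]), 'position': array([0.134, 0.533, 0.196]), 'eef_rot': array([[-0.97 ,  0.243, -0.   ],
       [ 0.243,  0.97 , -0.   ],
       [-0.   , -0.   , -1.   ]]), 'wrist_force': array([-0.717, -0.041,  0.299]), 'moment': array([ 0.062,  0.03 , -0.03 ]), 'finger_gap': 1.0003821859242579}
-0.0187
```

View pics/top0.png

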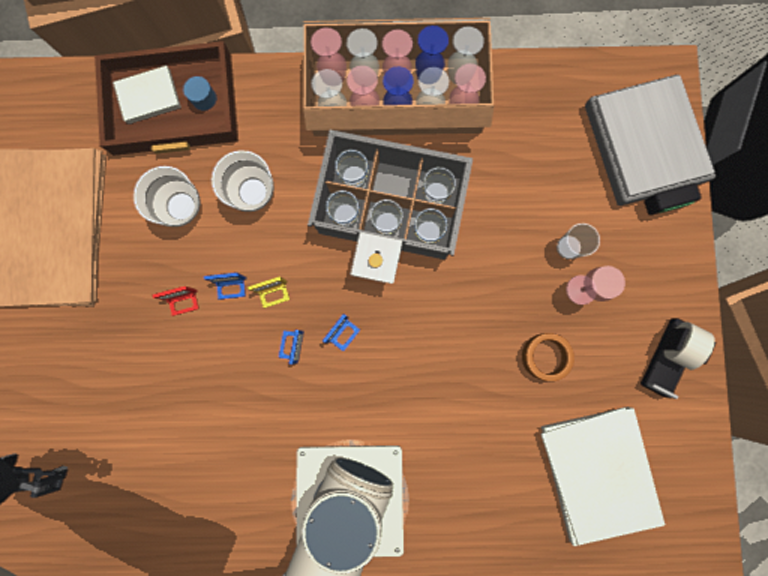

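View pics/side0.png

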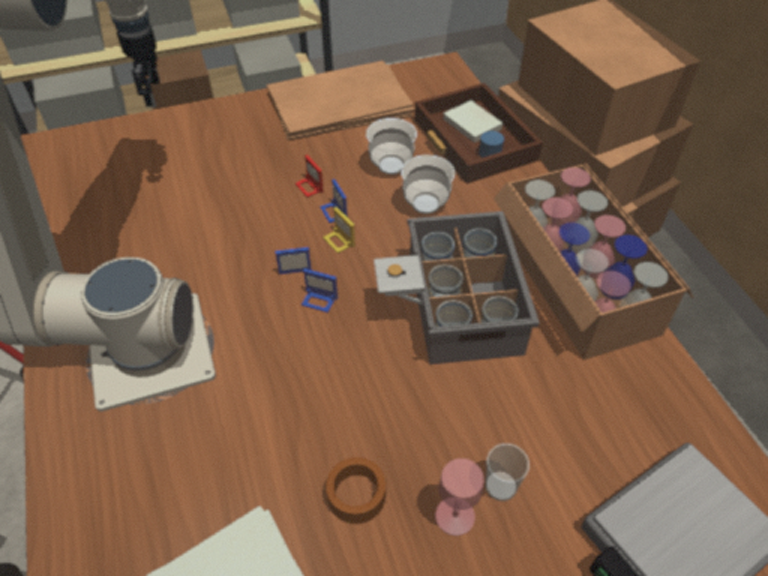

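Run:
```python
import numpy as np,cv2
for n,(a,b,c,d) in {'top':(130,280,130,280),'side':(100,240,150,320)}.items():
    im=np.load(n+'0.npz')['im'][a:b,c:d]
    cv2.imwrite(f'pics/{n}0c.png',cv2.resize(im[:,:,::-1],None,fx=4,fy=4,interpolation=cv2.INTER_CUBIC))
```

```text
(no output)
```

The pictures show three blue markers, at top-view pixels (enlarged 1.5x) (228,287), (291,346) and (341,332). Image left is +y, so the one at (228,287), y≈0.26, between red and yellow, is farthest to the robot's left. I'll check that in a crop.

View pics/top0c.png

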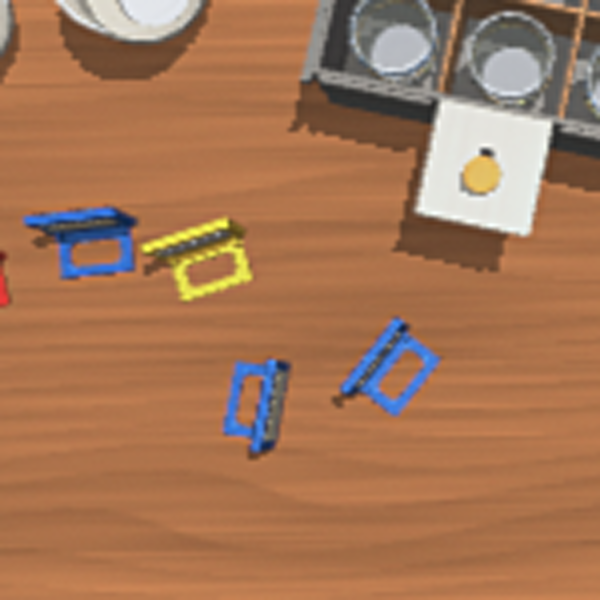

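View pics/side0c.png

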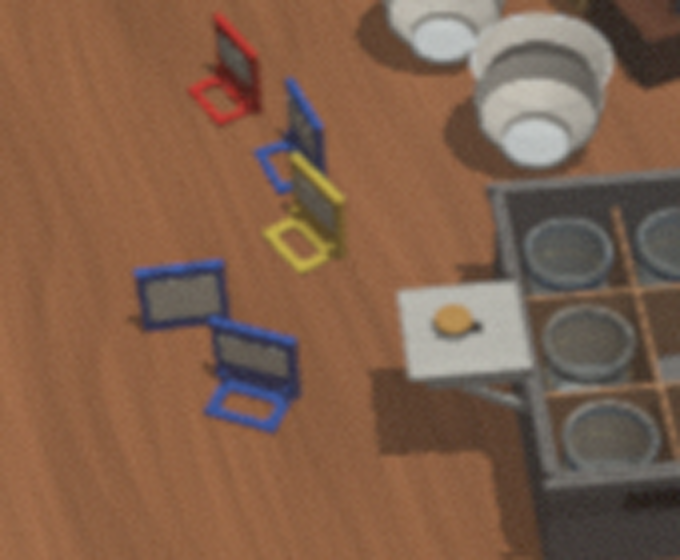

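The crop shows three blue markers. The one next to the yellow marker (crop px (95,250) in top, (292,135) in side) has the largest y, so it is the one meant. Its panel already faces +x, the crate side. Next I'll measure it coarsely.

Run:
```python
from h import *
np.set_printoptions(precision=4,suppress=True)
for c in ['top','side']:
    z=np.load(c+'0.npz'); im,d=z['im'],z['d']; M=model(c); P=cloud(M,d)
    hsv=cv2.cvtColor(im,cv2.COLOR_RGB2HSV)
    H,S,V=hsv[...,0],hsv[...,1],hsv[...,2]
    for nm,m in {'blue':(H>100)&(H<125)&(S>130)&(P[...,1]>0.2)&(P[...,0]<.6),'yellow':(H>24)&(H<35)&(S>130),'red':((H<4)|(H>176))&(S>170)&(P[...,1]>.2)}.items():
        m=m&(d>0)&(P[...,2]>-.01)&(P[...,2]<.09)
        p=P[m]; 
        if len(p)==0: continue
        print(c,nm,len(p),'min',p.min(0),'max',p.max(0))
        t=p[p[:,2]>.05]; print('  hi n',len(t),t.mean(0) if len(t) else '')
        if len(t)>4:
            r=cv2.minAreaRect(t[:,:2].astype(np.float32)*1000);print('  ',r)
    # shelf: white, z~.12
    m=(S<40)&(V>150)&(abs(P[...,2]-.12)<.008)&(P[...,0]<.62)&(abs(P[...,1])<.2)
    lab=cv2.connectedComponentsWithStats(m.astype(np.uint8))
    i=1+np.argmax(lab[2][1:,4]); mm=lab[1]==i
    print(c,'shelf',mm.sum(),P[mm].mean(0),cv2.minAreaRect(P[mm][:,:2].astype(np.float32)*1000))
    m=(H>10)&(H<28)&(S>100)&(abs(P[...,2]-.132)<.008)&(P[...,0]<.58)&(abs(P[...,1]+.06)<.06)
    print(c,'head',m.sum(),P[m].mean(0),P[m].min(0),P[m].max(0))
```

```text
top blue 172 min [ 0.4506  0.2353 -0.0025] max [0.4972 0.3071 0.076 ]
  hi n 56 [0.4919 0.269  0.0708]
   ((492.01007080078125, 271.3223571777344), (7.103734493255615, 71.93206787109375), 4.07129430770874)
top yellow 141 min [ 0.4288  0.1375 -0.0029] max [0.4858 0.21   0.0753]
  hi n 47 [0.4754 0.1754 0.0709]
   ((475.0213928222656, 176.2324676513672), (6.9221510887146, 70.06511688232422), 16.85886573791504)
top red 196 min [ 0.4149  0.3461 -0.0037] max [0.4695 0.4186 0.0782]
  hi n 59 [0.459  0.3829 0.0695]
   ((458.9986877441406, 383.5517578125), (7.8575944900512695, 73.69453430175781), 14.763738632202148)
top shelf 842 [ 0.5238 -0.0733  0.1194] ((516.7442626953125, -88.36363220214844), (205.8930206298828, 97.29427337646484), 76.75345611572266)
top head 65 [ 0.5116 -0.0663  0.1331] [ 0.4992 -0.0788  0.1286] [ 0.5247 -0.0538  0.1379]
side blue 24 min [0.4534 0.2418 0.0008] max [0.4957 0.2981 0.0778]
  hi n 14 [0.4912 0.268  0.0717]
   ((491.2392883300781, 268.1443786621094), (3.5983450412750244, 53.35395431518555), 5.790950775146484)
side yellow 23 min [ 0.4316  0.1374 -0.0004] max [0.4837 0.2044 0.078 ]
  hi n 17 [0.4755 0.1788 0.0739]
   ((475.97296142578125, 180.38937377929688), (7.313915729522705, 51.37824630737305), 14.526588439941406)
side red 85 min [ 0.4155  0.3454 -0.0003] max [0.468  0.4134 0.0801]
  hi n 25 [0.4579 0.3852 0.073 ]
   ((458.80731201171875, 381.5054931640625), (8.052188873291016, 62.98189163208008), 11.476104736328125)
side shelf 543 [ 0.5202 -0.0717  0.1214] ((519.7152709960938, -68.88475036621094), (95.72234344482422, 91.94269561767578), 78.48558807373047)
side head 46 [ 0.5112 -0.0691  0.1345] [ 0.498  -0.0847  0.1297] [ 0.5227 -0.0553  0.1388]
```

Emit:
move_arm([
  {"tx":0.025,"ty":-0.019,"tz":0.003,"rz":-0.09},
  {"tx":0.025,"ty":-0.019,"tz":0.003,"rz":-0.09},
  {"tx":0.025,"ty":-0.019,"tz":0.003,"rz":-0.09},
  {"tx":0.025,"ty":-0.019,"tz":0.003,"rz":-0.09},
  {"tx":0.025,"ty":-0.019,"tz":0.003,"rz":-0.09},
  {"tx":0.025,"ty":-0.019,"tz":0.003,"rz":-0.09},
  {"tx":0.025,"ty":-0.019,"tz":0.003,"rz":-0.09},
])

```text
validation failed for argument at $.se...
```

Emit:
move_arm([
  {"tx":0.025,"ty":-0.019,"tz":0.003,"rz":-0.09},
  {"tx":0.025,"ty":-0.019,"tz":0.003,"rz":-0.09},
  {"tx":0.025,"ty":-0.019,"tz":0.003,"rz":-0.09},
  {"tx":0.025,"ty":-0.019,"tz":0.003,"rz":-0.09},
  {"tx":0.025,"ty":-0.019,"tz":0.003,"rz":-0.09},
  {"tx":0.025,"ty":-0.019,"tz":0.003,"rz":-0.09},
  {"tx":0.025,"ty":-0.019,"tz":0.003,"rz":-0.09},
  {},
])

```text
validation failed for argument at $.se...
```

Emit:
move_arm([
  {"tx":0.025,"ty":-0.019,"tz":0.003,"rx":0,"ry":0,"rz":-0.09},
  {"tx":0.025,"ty":-0.019,"tz":0.003,"rx":0,"ry":0,"rz":-0.09},
  {"tx":0.025,"ty":-0.019,"tz":0.003,"rx":0,"ry":0,"rz":-0.09},
  {"tx":0.025,"ty":-0.019,"tz":0.003,"rx":0,"ry":0,"rz":-0.09},
])

```text
t: 1.23
position: [0.2321, 0.4575, 0.2067]
eef_rot: [[-0.821, 0.571, -0.002], [0.571, 0.821, 0.0], [0.001, -0.001, -1.0]]
wrist_force: [0.1, 0.9, 0.1]
finger_gap: 0.998
```

Emit:
move_arm([
  {"tx":0.026,"ty":-0.019,"tz":0.003,"rx":0,"ry":0,"rz":-0.09},
  {"tx":0.026,"ty":-0.019,"tz":0.003,"rx":0,"ry":0,"rz":-0.09},
  {"tx":0.026,"ty":-0.019,"tz":0.003,"rx":0,"ry":0,"rz":-0.09},
  {"tx":0.026,"ty":-0.019,"tz":0.003,"rx":0,"ry":0,"rz":-0.09},
  {"tx":0.026,"ty":-0.019,"tz":0.003,"rx":0,"ry":0,"rz":-0.09},
  {"tx":0.026,"ty":-0.019,"tz":0.003,"rx":0,"ry":0,"rz":-0.09},
  {"tx":0.026,"ty":-0.019,"tz":0.003,"rx":0,"ry":0,"rz":-0.09},
  {"tx":0.026,"ty":-0.019,"tz":0.003,"rx":0,"ry":0,"rz":-0.09},
])

```text
t: 1.9
position: [0.4483, 0.2965, 0.2332]
eef_rot: [[-0.206, 0.979, 0.001], [0.979, 0.206, 0.002], [0.002, 0.002, -1.0]]
wrist_force: [-0.5, 0.3, 0.8]
finger_gap: 0.999
```

Emit:
move_arm([
  {"tx":0.026,"ty":-0.017,"tz":0.0,"rx":0,"ry":0,"rz":-0.09},
  {"tx":0.022,"ty":-0.015,"tz":0.0,"rx":0,"ry":0,"rz":-0.08},
  {"tx":0,"ty":0,"tz":0,"rx":0,"ry":0,"rz":0},
])

```text
t: 2.15
position: [0.5029, 0.2589, 0.2333]
eef_rot: [[-0.018, 1.0, 0.004], [1.0, 0.018, 0.002], [0.001, 0.004, -1.0]]
wrist_force: [-0.4, -0.7, -0.4]
finger_gap: 1.0
```

```bash
cat > mk.py <<'E'
import sys
from h import *
np.set_printoptions(precision=4,suppress=True)
n=sys.argv[1]
s=sense(); M=model('wrist',s); im,d=eyes.read_camera('wrist'); save(n,im); np.savez(n+'.npz',im=im,d=d,pos=s['position'],R=s['eef_rot'])
P=cloud(M,d); hsv=cv2.cvtColor(im,cv2.COLOR_RGB2HSV);H,S,V=[hsv[...,i] for i in range(3)]
print('t',s['t'],'pos',s['position'],'Ry',s['eef_rot'][:,1])
m=(H>100)&(H<125)&(S>130)&(d>0)&(P[...,2]<.1)&(P[...,1]>.15)
p=P[m];print(len(p),p.min(0),p.max(0))
t=p[p[:,2]>.064]; print('top',len(t),np.median(t,0),cv2.minAreaRect(t[:,:2].astype(np.float32)*1000))
f=p[(p[:,2]<.012)]; print('foot',len(f),cv2.minAreaRect(f[:,:2].astype(np.float32)*1000))
E
python3 mk.py w1
```

```text
t 2.15 pos [0.5029 0.2589 0.2333] Ry [0.9998 0.0181 0.0038]
1396 [0.313  0.15   0.0004] [0.4992 0.3106 0.073 ]
top 496 [0.4932 0.2763 0.0709] ((492.98175048828125, 273.8319396972656), (7.958235263824463, 73.3864517211914), 5.228145599365234)
foot 858 ((412.130126953125, 213.80221557617188), (226.8878173828125, 64.65434265136719), 46.279701232910156)
```

View pics/w1.png

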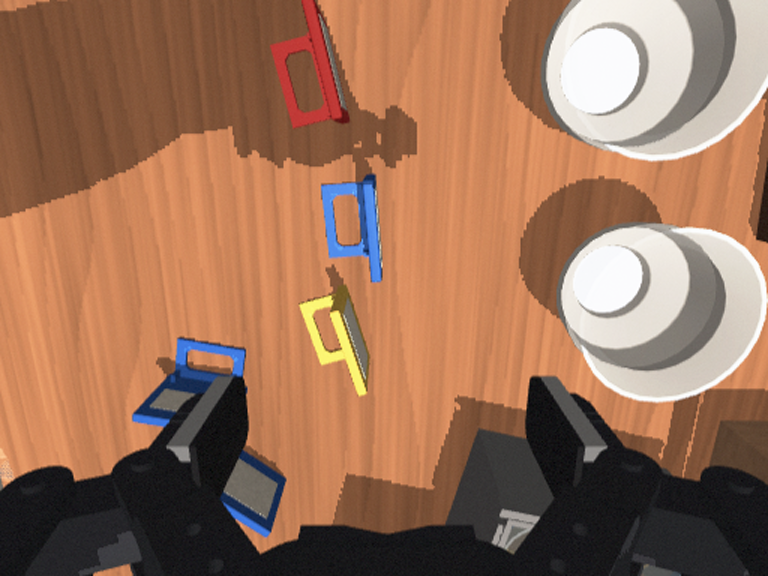

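Emit:
move_arm([
  {"tx":-0.005,"ty":0.007,"tz":-0.03,"rx":-0.002,"ry":0.004,"rz":0.035},
  {"tx":-0.005,"ty":0.007,"tz":-0.03,"rx":0,"ry":0,"rz":0.034},
  {"tx":0,"ty":0,"tz":-0.03,"rx":0,"ry":0,"rz":0},
  {"tx":0,"ty":0,"tz":0,"rx":0,"ry":0,"rz":0},
])

```text
t: 2.53
position: [0.4901, 0.2751, 0.1422]
eef_rot: [[-0.098, 0.995, 0.002], [0.995, 0.098, 0.002], [0.002, 0.002, -1.0]]
wrist_force: [-0.4, -0.4, -0.2]
finger_gap: 1.002
```

```bash
python3 mk.py w2
```

```text
t 2.5333 pos [0.4901 0.2751 0.1422] Ry [0.9952 0.0982 0.0024]
2379 [0.3129 0.1501 0.0001] [0.4996 0.3105 0.0734]
top 800 [0.4926 0.2767 0.0709] ((492.9444580078125, 273.90478515625), (7.208539009094238, 73.29769897460938), 5.498096466064453)
foot 1447 ((412.9300537109375, 214.5314178466797), (228.79742431640625, 66.17742156982422), 46.141475677490234)
```

View pics/w2.png

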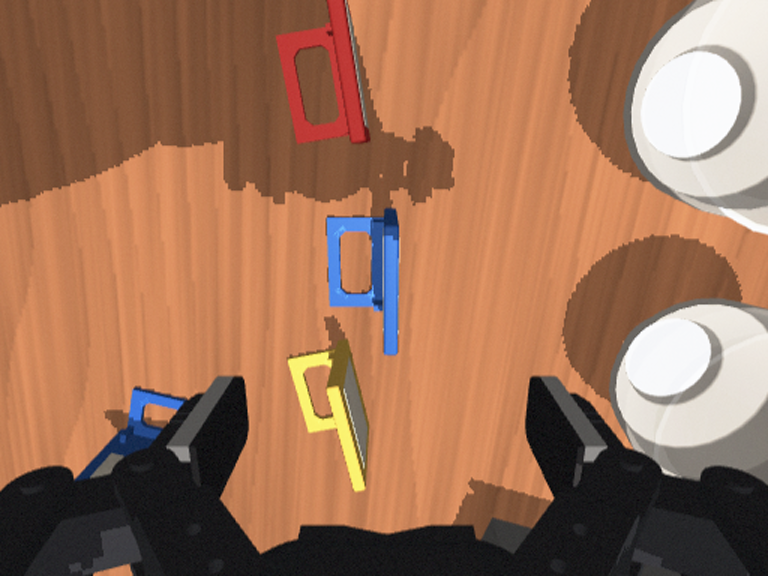

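Emit:
move_arm([
  {"tx":0.0025,"ty":-0.0015,"tz":-0.035,"rx":0,"ry":0,"rz":0},
  {"tx":0,"ty":0,"tz":-0.035,"rx":0,"ry":0,"rz":0},
  {"tx":0,"ty":0,"tz":-0.025,"rx":0,"ry":0,"rz":0},
  {"tx":0,"ty":0,"tz":-0.006,"rx":0,"ry":0,"rz":0},
  {"tx":0,"ty":0,"tz":0,"rx":0,"ry":0,"rz":0},
])

```text
t: 3.0
position: [0.4967, 0.2783, 0.0527]
eef_rot: [[-0.104, 0.994, 0.018], [0.995, 0.104, 0.009], [0.007, 0.019, -1.0]]
wrist_force: [-1.1, 0.2, 0.8]
finger_gap: 0.999
```

```bash
python3 mk.py w3
```

```text
t 3.0 pos [0.4967 0.2783 0.0527] Ry [0.9944 0.1043 0.019 ]
4180 [0.4486 0.2362 0.0007] [0.4995 0.3105 0.0731]
top 1698 [0.4924 0.2786 0.071 ] ((492.7769470214844, 273.2668151855469), (7.532289505004883, 74.27180480957031), 5.730299949645996)
foot 2143 ((473.3143615722656, 274.3846740722656), (44.99811935424805, 68.31478881835938), 5.337444305419922)
```

View pics/w3.png

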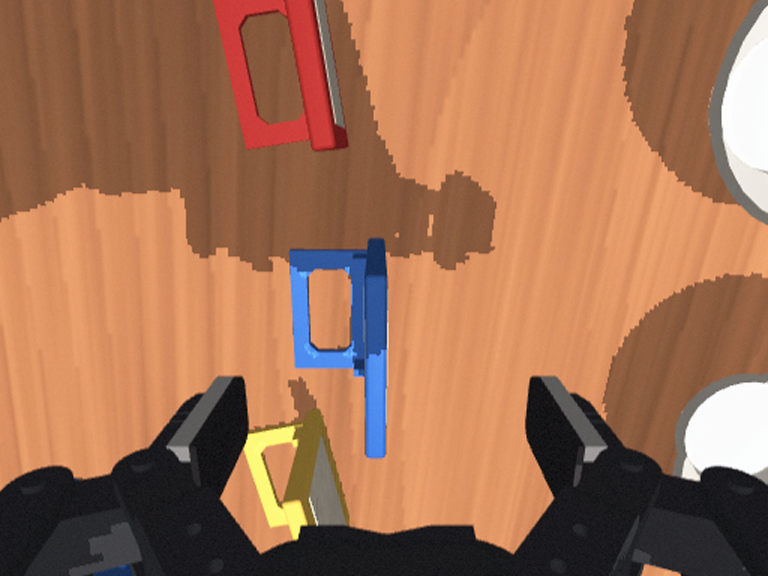

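Emit:
move_arm([
  {"tx":-0.0022,"ty":-0.0025,"tz":-0.006,"rx":-0.005,"ry":0.009,"rz":0},
  {"tx":-0.0022,"ty":-0.0025,"tz":-0.006,"rx":-0.004,"ry":0.009,"rz":0},
  {"tx":0,"ty":0,"tz":0,"rx":0,"ry":0,"rz":0},
])

```text
t: 3.3
position: [0.4951, 0.2746, 0.0464]
eef_rot: [[-0.105, 0.994, 0.007], [0.994, 0.105, 0.002], [0.002, 0.007, -1.0]]
wrist_force: [-0.5, 0.3, -0.4]
finger_gap: 0.999
```

Emit:
move_arm([
  {"tx":-0.0015,"ty":-0.001,"tz":-0.005,"rx":-0.001,"ry":0.005,"rz":0},
  {"tx":-0.001,"ty":0,"tz":-0.002,"rx":0,"ry":0.003,"rz":0},
  {"tx":0,"ty":0,"tz":0,"rx":0,"ry":0,"rz":0},
])

```text
t: 3.55
position: [0.4936, 0.2737, 0.0408]
eef_rot: [[-0.105, 0.994, 0.001], [0.994, 0.105, 0.002], [0.002, 0.001, -1.0]]
wrist_force: [0.2, -0.2, 0.1]
finger_gap: 0.996
```

Emit:
move_arm([
  {"tx":0,"ty":0,"tz":0,"rx":0,"ry":0,"rz":0},
  {"tx":0,"ty":0,"tz":0,"rx":0,"ry":0,"rz":0},
  {"tx":0,"ty":0,"tz":0,"rx":0,"ry":0,"rz":0},
  {"tx":0,"ty":0,"tz":0,"rx":0,"ry":0,"rz":0},
  {"tx":0,"ty":0,"tz":0,"rx":0,"ry":0,"rz":0},
  {"tx":0,"ty":0,"tz":0,"rx":0,"ry":0,"rz":0},
], hand=-1)

```text
t: 4.05
position: [0.4938, 0.2737, 0.0411]
eef_rot: [[-0.105, 0.994, 0.001], [0.994, 0.105, 0.003], [0.002, 0.001, -1.0]]
wrist_force: [0.0, -0.2, -0.1]
finger_gap: 0.142
```

Emit:
move_arm([
  {"tx":0,"ty":0,"tz":0,"rx":0,"ry":0,"rz":0},
  {"tx":0,"ty":0,"tz":0,"rx":0,"ry":0,"rz":0},
  {"tx":0,"ty":0,"tz":0,"rx":0,"ry":0,"rz":0},
])

```text
t: 4.3
position: [0.4938, 0.2738, 0.0412]
eef_rot: [[-0.105, 0.994, 0.001], [0.994, 0.105, 0.003], [0.002, 0.001, -1.0]]
wrist_force: [-0.0, -0.1, 0.7]
finger_gap: -0.002
```

```bash
python3 mk.py w4
```

```text
t 4.3 pos [0.4938 0.2738 0.0412] Ry [0.9945 0.105  0.0014]
4212 [ 0.3127  0.15   -0.0012] [0.4958 0.3105 0.0835]
top 906 [0.4906 0.2964 0.071 ] ((489.12939453125, 295.10089111328125), (10.58563232421875, 30.076065063476562), 5.29430627822876)
foot 2976 ((415.6941833496094, 218.13394165039062), (239.10850524902344, 65.57196044921875), 46.09839630126953)
```

View pics/w4.png

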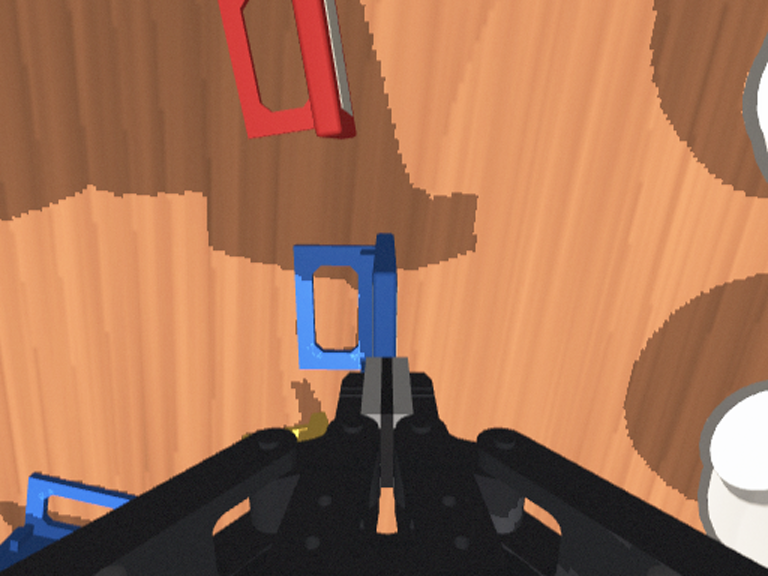

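Run:
```python
from h import *
s=sense();print(s['finger_gap'],s['wrist_force'])
im,d=eyes.read_camera('side'); c=im[60:200,130:320]
cv2.imwrite('pics/s4.png',cv2.resize(c[:,:,::-1],None,fx=4,fy=4,interpolation=cv2.INTER_CUBIC))
z=np.load('w4.npz')['im'][210:340,200:330]
cv2.imwrite('pics/w4c.png',cv2.resize(z[:,:,::-1],None,fx=5,fy=5,interpolation=cv2.INTER_CUBIC))
```

```text
0.002285819827598209 [ 0.03436059  0.4231298  -0.37847587]
```

View pics/s4.png

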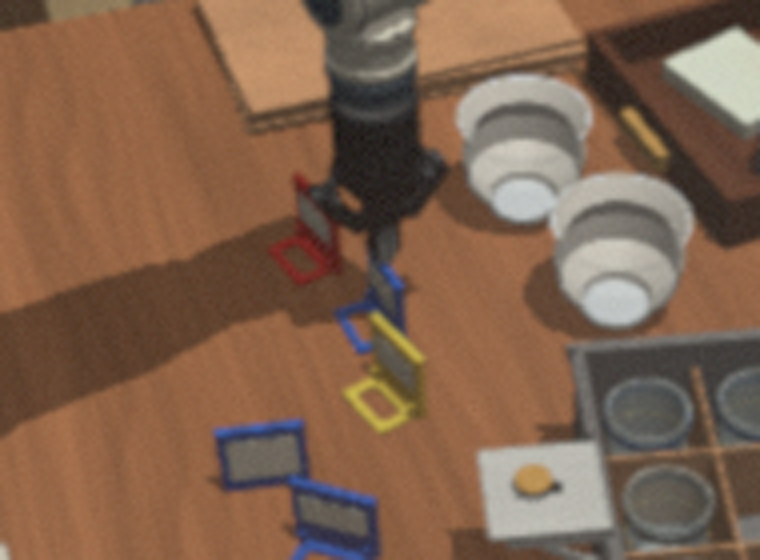

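View pics/w4c.png

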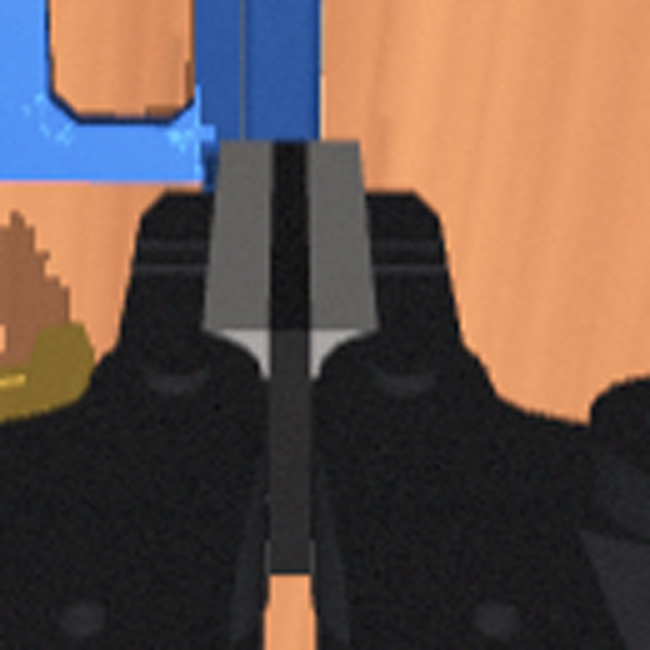

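Run:
```python
from h import *
np.set_printoptions(precision=4,suppress=True)
z=np.load('w4.npz');d=z['d'];M=model('wrist');P=cloud(M,d)
print(M[3])
for u,v in [(247,245),(267,245),(258,245),(258,300),(255,230),(257,236),(245,236),(260,210)]: print(u,v,d[v,u],P[v,u])
print('TCP proj',proj(M,sense()['position']), 'panel top ctr', proj(M,[.4928,.2735,.072]), 'ends',proj(M,[.489,.310,.072]),proj(M,[.497,.2365,.072]))
Ms=model('side');print('side TCP',proj(Ms,sense()['position']),'panel',proj(Ms,[.489,.310,.072]),proj(Ms,[.497,.2365,.072]))
Mt=model('top');im,d=eyes.read_camera('top');save('t4',im);Pt=cloud(Mt,d)
u,v=map(int,proj(Mt,[.4938,.2738,.06]));print(Pt[v-12:v+13:3,u-12:u+13:3,2])
```

```text
[[ 0.9946  0.0985  0.0338  0.4853]
 [ 0.1041 -0.9509 -0.2916  0.3487]
 [ 0.0035  0.2935 -0.9559  0.2188]
 [ 0.      0.      0.      1.    ]]
247 245 0.14397052 [0.4878 0.2843 0.088 ]
267 245 0.1443454 [0.4967 0.2851 0.0877]
258 245 0.14343958 [0.4927 0.285  0.0885]
258 300 0.12375382 [0.4937 0.2735 0.1126]
255 230 0.15918611 [0.4912 0.285  0.072 ]
257 236 0.16092522 [0.4926 0.2815 0.0712]
245 236 0.23580964 [0.4872 0.2494 0.0025]
260 210 0.15680057 [0.4926 0.2955 0.0713]
TCP proj (np.float64(257.46184457093835), np.float64(226.9680913190612)) panel top ctr (np.float64(255.7594102043059), np.float64(251.0775521281171)) ends (np.float64(255.67752834741782), np.float64(181.23313885411886)) (np.float64(256.4700278990576), np.float64(313.07998181712725))
side TCP (np.float64(226.2868207687573), np.float64(131.59001826390448)) panel (np.float64(221.70125494944912), np.float64(119.15429103416396)) (np.float64(229.76707643536432), np.float64(131.60394150022051))
[[ 0.2835  0.252   0.2341  0.1259  0.0007 -0.0007 -0.0014  0.0018  0.0011]
 [ 0.2856  0.2516  0.2389  0.2102 -0.0042 -0.0018 -0.0012 -0.0035  0.0017]
 [ 0.2827  0.2513  0.2371  0.2109 -0.0031 -0.0083 -0.0024  0.0027 -0.0016]
 [ 0.2697  0.252   0.2337  0.2083  0.1015 -0.001   0.0004  0.0003 -0.    ]
 [ 0.2499  0.2432  0.2224  0.15    0.0982  0.0746  0.0703  0.071   0.0602]
 [ 0.2376  0.2268  0.1653  0.1208  0.0897  0.0451  0.0332  0.0249  0.0115]
 [ 0.2148  0.192   0.1335  0.1427  0.0042  0.0051  0.0037  0.0031  0.0033]
 [ 0.1818  0.1805  0.1551  0.1425  0.0037 -0.002  -0.0013  0.001   0.0003]
 [ 0.1633  0.1742  0.1712  0.1423  0.0065 -0.0027  0.     -0.0003 -0.0029]]
```

Run:
```python
from h import *
np.set_printoptions(precision=4,suppress=True)
m=eyes.camera_model('wrist');T=np.array(m['tool_from_camera']);f=192/np.tan(np.radians(m['vertical_fov'])/2)
print(m)
for n in ['w1','w4']:
    d=np.load(n+'.npz')['d']
    v,u=np.mgrid[0:384,0:512]
    P=np.stack([(u-m['cx'])/f*d,(v-m['cy'])/f*d,d],-1)@T[:3,:3].T+T[:3,3]
    g=(d>0)&(P[...,2]<.0)&(P[...,2]>-.2)&(v>235)
    print(n, 'max tool z of gripper', np.sort(P[g][:,2])[-5:])
    for (a,b) in [(160,255),(155,270),(360,255),(247,242),(247,260),(247,272),(230,260),(265,242),(258,262)]: print((a,b),d[b,a],P[b,a])
```

```text
{'vertical_fov': 61.96309503847061, 'cx': 257.5046364962388, 'cy': 193.7804038403995, 'tool_from_camera': array([[-0.001 , -0.9552, -0.2958,  0.0758],
       [ 1.    , -0.0016,  0.0017, -0.0003],
       [-0.0021, -0.2958,  0.9552, -0.1775],
       [ 0.    ,  0.    ,  0.    ,  1.    ]])}
w1 max tool z of gripper [-0.0476 -0.0474 -0.0474 -0.0471 -0.047 ]
(160, 255) 0.13976042 [ 0.009  -0.0427 -0.0518]
(155, 270) 0.13316435 [ 0.0062 -0.0428 -0.0596]
(360, 255) 0.13375804 [ 0.0118  0.0428 -0.0574]
(247, 242) 0.4525563 [-0.1232 -0.0145  0.2346]
(247, 260) 0.45972 [-0.1511 -0.0147  0.2335]
(247, 272) 0.46507037 [-0.1704 -0.0149  0.2331]
(230, 260) 0.46064407 [-0.1515 -0.0393  0.2344]
(265, 242) 0.45180708 [-0.1229  0.011   0.2339]
(258, 262) 0.4611447 [-0.1546  0.0011  0.2339]
w4 max tool z of gripper [-0.0001 -0.0001 -0.     -0.     -0.    ]
(160, 255) 0.24377257 [-0.0408 -0.0743  0.0417]
(155, 270) 0.24848783 [-0.0542 -0.0796  0.0425]
(360, 255) 0.24523167 [-0.0416  0.0787  0.0427]
(247, 242) 0.1478836 [ 0.0108 -0.0049 -0.0428]
(247, 260) 0.13192946 [ 0.0107 -0.0044 -0.0595]
(247, 272) 0.12013608 [ 0.0122 -0.0041 -0.0714]
(230, 260) 0.1389556 [ 0.0072 -0.012  -0.0532]
(265, 242) 0.14615802 [ 0.0115  0.0034 -0.0444]
(258, 262) 0.12919953 [ 0.0113  0.0001 -0.0622]
```

View pics/t4.png

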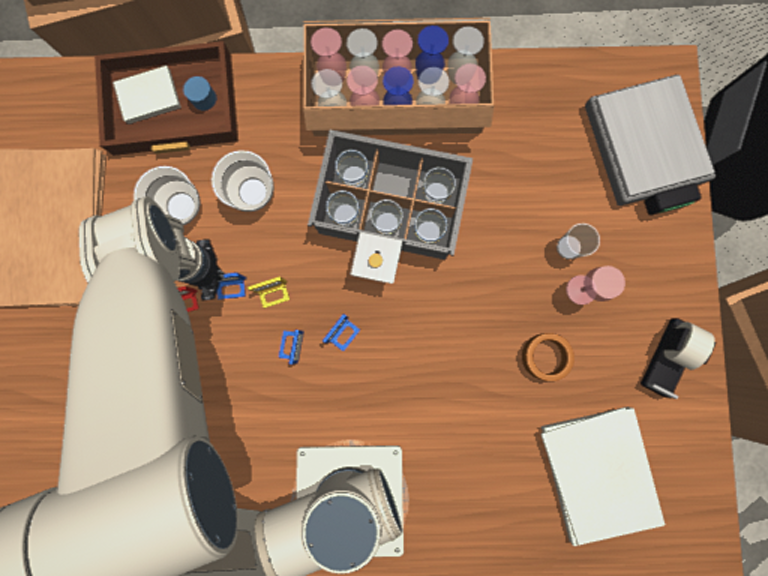

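The fingers shut on air. The wrist depth puts the shut fingertips about 41 mm short of the reported TCP, above the panel's 72 mm top. I'll trust the measured tips, reopen and go about 40 mm lower while watching the force.

Emit:
move_arm([
  {"tx":0,"ty":0,"tz":0,"rx":0,"ry":0,"rz":0},
  {"tx":0,"ty":0,"tz":0,"rx":0,"ry":0,"rz":0},
  {"tx":0,"ty":0,"tz":0,"rx":0,"ry":0,"rz":0},
  {"tx":0,"ty":0,"tz":0,"rx":0,"ry":0,"rz":0},
  {"tx":0,"ty":0,"tz":0,"rx":0,"ry":0,"rz":0},
  {"tx":0,"ty":0,"tz":0,"rx":0,"ry":0,"rz":0},
  {"tx":0,"ty":0,"tz":0,"rx":0,"ry":0,"rz":0},
], hand=1)

```text
t: 5.03
position: [0.4937, 0.2738, 0.0411]
eef_rot: [[-0.105, 0.994, 0.001], [0.994, 0.105, 0.003], [0.002, 0.001, -1.0]]
wrist_force: [0.2, -0.5, 0.2]
finger_gap: 0.974
```

Emit:
move_arm([
  {"tx":0,"ty":0,"tz":-0.007,"rx":0,"ry":0,"rz":0},
  {"tx":0,"ty":0,"tz":-0.007,"rx":0,"ry":0,"rz":0},
  {"tx":0,"ty":0,"tz":-0.007,"rx":0,"ry":0,"rz":0},
  {"tx":0,"ty":0,"tz":0,"rx":0,"ry":0,"rz":0},
])

```text
t: 5.37
position: [0.4938, 0.2738, 0.018]
eef_rot: [[-0.105, 0.994, 0.002], [0.994, 0.105, 0.003], [0.003, 0.002, -1.0]]
wrist_force: [-1.1, 0.6, 0.3]
finger_gap: 1.001
```

```bash
python3 mk.py w5
```

```text
t 5.3667 pos [0.4938 0.2738 0.018 ] Ry [0.9945 0.105  0.0018]
6102 [ 0.4486  0.2357 -0.0003] [0.4995 0.3105 0.073 ]
top 2641 [0.4922 0.2787 0.0709] ((492.7342834472656, 273.081298828125), (7.669580936431885, 74.51093292236328), 5.5095343589782715)
foot 2941 ((473.07733154296875, 274.2082214355469), (45.11531448364258, 69.03963470458984), 4.738343715667725)
```

View pics/w5.png

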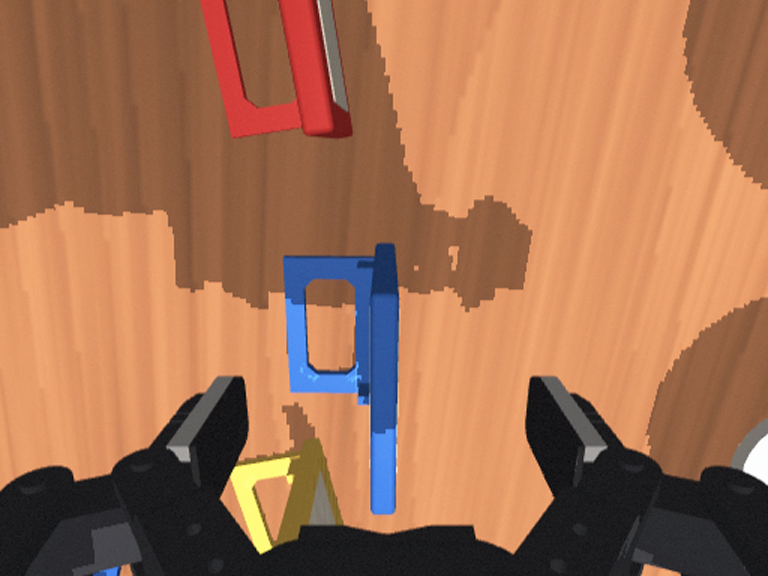

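Emit:
move_arm([
  {"tx":-0.0005,"ty":-0.0005,"tz":-0.007,"rx":0,"ry":0,"rz":0},
  {"tx":0,"ty":0,"tz":-0.007,"rx":0,"ry":0,"rz":0},
  {"tx":0,"ty":0,"tz":0,"rx":0,"ry":0,"rz":0},
  {"tx":0,"ty":0,"tz":0,"rx":0,"ry":0,"rz":0},
])

```text
t: 5.75
position: [0.4932, 0.2732, 0.0027]
eef_rot: [[-0.105, 0.994, 0.001], [0.994, 0.105, 0.003], [0.002, 0.001, -1.0]]
wrist_force: [0.0, -0.4, 0.4]
finger_gap: 1.003
```

Emit:
move_arm([
  {"tx":0,"ty":0,"tz":0,"rx":0,"ry":0,"rz":0},
  {"tx":0,"ty":0,"tz":0,"rx":0,"ry":0,"rz":0},
  {"tx":0,"ty":0,"tz":0,"rx":0,"ry":0,"rz":0},
  {"tx":0,"ty":0,"tz":0,"rx":0,"ry":0,"rz":0},
  {"tx":0,"ty":0,"tz":0,"rx":0,"ry":0,"rz":0},
  {"tx":0,"ty":0,"tz":0,"rx":0,"ry":0,"rz":0},
  {"tx":0,"ty":0,"tz":0,"rx":0,"ry":0,"rz":0},
  {"tx":0,"ty":0,"tz":0,"rx":0,"ry":0,"rz":0},
], hand=-1)

```text
t: 6.42
position: [0.4937, 0.2734, 0.0036]
eef_rot: [[-0.105, 0.994, 0.003], [0.994, 0.105, 0.003], [0.003, 0.003, -1.0]]
wrist_force: [0.7, 0.4, -1.7]
finger_gap: 0.077
```

```bash
python3 mk.py w6
```

```text
t 6.4167 pos [0.4937 0.2734 0.0036] Ry [0.9945 0.105  0.0028]
6574 [ 0.3241  0.1501 -0.0014] [0.5002 0.3106 0.073 ]
top 2904 [0.4926 0.2826 0.0711] ((486.4476318359375, 275.7911376953125), (20.796857833862305, 68.18346405029297), 5.860955715179443)
foot 3049 ((418.251953125, 222.594970703125), (230.39259338378906, 55.11372756958008), 48.75204086303711)
```

View pics/w6.png

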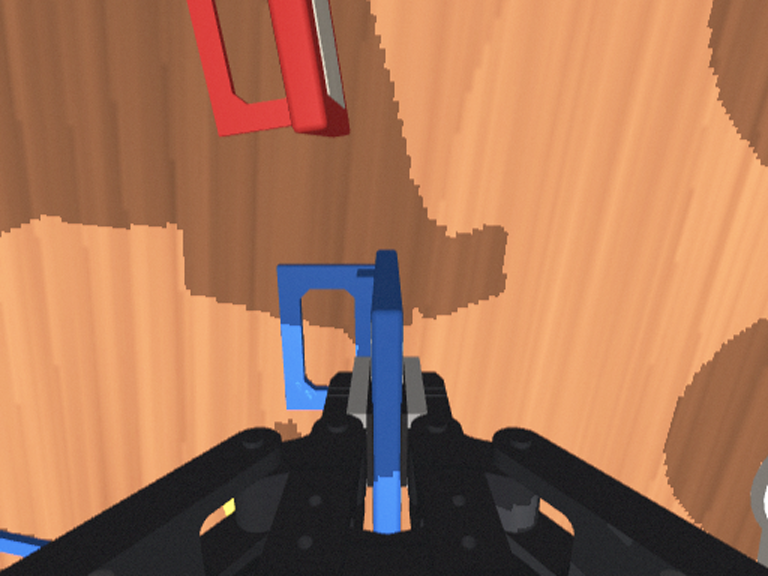

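Emit:
move_arm([
  {"tx":0,"ty":0,"tz":0.01,"rx":0,"ry":0,"rz":0},
  {"tx":0,"ty":0,"tz":0.025,"rx":0,"ry":0,"rz":0},
  {"tx":0,"ty":0,"tz":0.03,"rx":0,"ry":0,"rz":0},
  {"tx":0,"ty":0,"tz":0.03,"rx":0,"ry":0,"rz":0},
  {"tx":0,"ty":0,"tz":0.03,"rx":0,"ry":0,"rz":0},
  {"tx":0,"ty":0,"tz":0.03,"rx":0,"ry":0,"rz":0},
  {"tx":0,"ty":0,"tz":0.02,"rx":0,"ry":0,"rz":0},
  {"tx":0,"ty":0,"tz":0,"rx":0,"ry":0,"rz":0},
])

```text
t: 7.13
position: [0.4895, 0.2718, 0.1895]
eef_rot: [[-0.105, 0.994, -0.002], [0.994, 0.105, 0.001], [0.002, -0.002, -1.0]]
wrist_force: [-0.3, 0.4, 0.2]
finger_gap: 0.084
```

Run:
```python
from h import *
np.set_printoptions(precision=4,suppress=True)
s=sense();M=model('wrist',s);im,d=eyes.read_camera('wrist');save('w7',im);P=cloud(M,d)
hsv=cv2.cvtColor(im,cv2.COLOR_RGB2HSV);H,S,V=[hsv[...,i] for i in range(3)]
Rt=s['eef_rot'];p0=s['position'];L=(P-p0)@Rt
m=(H>100)&(H<125)&(S>110)&(d>0)&(L[...,2]>-.1)&(L[...,2]<.02)&(abs(L[...,0])<.06)&(abs(L[...,1])<.06)
q=L[m];print(len(q),q.min(0),q.max(0));f=q[q[:,2]>-.008];print('foot tool-z',np.median(f[:,2]),cv2.minAreaRect(f[:,:2].astype(np.float32)*1000))
t=q[(q[:,2]<-.064)];print('top',np.median(t,0),cv2.minAreaRect(t[:,:2].astype(np.float32)*1000))
```

```text
6322 [-0.0314 -0.0427 -0.0944] [0.0375 0.0043 0.0035]
foot tool-z 0.00039939619512487583 ((2.9063796997070312, -19.297870635986328), (68.64985656738281, 45.65713882446289), 0.16723854839801788)
top [ 0.009  -0.0003 -0.0676] ((3.3754959106445312, -19.24054527282715), (46.665557861328125, 67.81970977783203), 89.43872833251953)
```

View pics/w7.png

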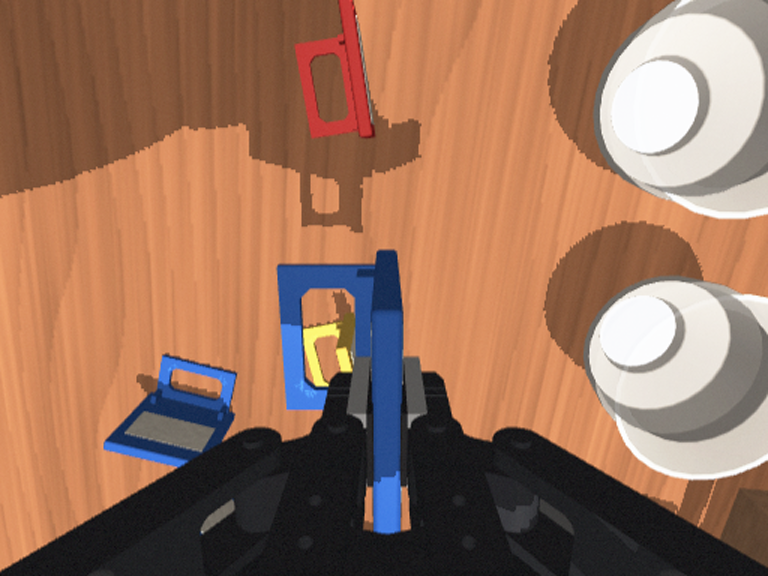

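Emit:
move_arm([
  {"tx":-0.003,"ty":-0.018,"tz":0.001,"rx":0,"ry":0,"rz":-0.026},
  {"tx":-0.003,"ty":-0.03,"tz":0.001,"rx":0,"ry":0,"rz":-0.026},
  {"tx":-0.003,"ty":-0.032,"tz":0.001,"rx":0,"ry":0,"rz":-0.026},
  {"tx":-0.003,"ty":-0.032,"tz":0.001,"rx":0,"ry":0,"rz":-0.026},
  {"tx":-0.003,"ty":-0.032,"tz":0.001,"rx":0,"ry":0,"rz":-0.026},
  {"tx":-0.003,"ty":-0.032,"tz":0.001,"rx":0,"ry":0,"rz":-0.026},
  {"tx":-0.003,"ty":-0.032,"tz":0.001,"rx":0,"ry":0,"rz":-0.026},
  {"tx":-0.003,"ty":-0.032,"tz":0.001,"rx":0,"ry":0,"rz":-0.026},
])

```text
t: 7.85
position: [0.4585, 0.028, 0.1888]
eef_rot: [[0.101, 0.995, -0.013], [0.995, -0.101, 0.003], [0.002, -0.013, -1.0]]
wrist_force: [0.4, -1.1, 0.1]
finger_gap: 0.082
```

Emit:
move_arm([
  {"tx":-0.003,"ty":-0.032,"tz":0.001,"rx":0,"ry":0,"rz":-0.026},
  {"tx":-0.003,"ty":-0.032,"tz":0.001,"rx":0,"ry":0,"rz":-0.026},
  {"tx":-0.002,"ty":-0.03,"tz":0.001,"rx":0,"ry":0,"rz":-0.026},
  {"tx":0,"ty":-0.018,"tz":0.001,"rx":0,"ry":0,"rz":-0.02},
  {"tx":0,"ty":0,"tz":0,"rx":0,"ry":0,"rz":0},
  {"tx":0,"ty":0,"tz":0,"rx":0,"ry":0,"rz":0},
])

```text
t: 8.35
position: [0.4443, -0.0936, 0.1873]
eef_rot: [[0.211, 0.977, -0.022], [0.977, -0.211, 0.007], [0.002, -0.023, -1.0]]
wrist_force: [-0.4, 0.2, -0.4]
finger_gap: 0.088
```

Run:
```python
from h import *
np.set_printoptions(precision=4,suppress=True)
s=sense();M=model('wrist',s);im,d=eyes.read_camera('wrist');save('w8',im);P=cloud(M,d);np.savez('w8.npz',im=im,d=d,pos=s['position'],R=s['eef_rot'])
print(s['t'],s['position'])
hsv=cv2.cvtColor(im,cv2.COLOR_RGB2HSV);H,S,V=[hsv[...,i] for i in range(3)]
for t in ['slot','shelf_edge','crate']:
    for q in eyes.landmark_of('wrist',t)[:2]:
        u,v=q['location'][0]*512,q['location'][1]*384; print(t,q['conf'],u,v,P[int(v),int(u)],atz(M,u,v,.12))
m=(S<60)&(V>120)&(abs(P[...,2]-.12)<.008)&(P[...,0]<.62)&(d>0)&(abs(P[...,1]+.07)<.08)
p=P[m];print('shelf',len(p),np.median(p,0),cv2.minAreaRect(p[:,:2].astype(np.float32)*1000))
m=(H>12)&(H<30)&(S>100)&(abs(P[...,2]-.133)<.006)&(P[...,0]<.58)&(abs(P[...,1]+.06)<.06)&(d>0)
p=P[m];print('head',len(p),np.median(p,0),cv2.minEnclosingCircle(p[:,:2].astype(np.float32)*1000))
```

```text
8.35 [ 0.4443 -0.0936  0.1873]
slot 0.55 350.976 144.0 [ 0.5172 -0.0663  0.1329] [ 0.5209 -0.069   0.12  ]
shelf_edge 0.68 289.28 137.70239999999998 [ 0.476  -0.0543  0.1178] [ 0.476  -0.0546  0.12  ]
crate 0.94 322.6112 127.10400000000001 [ 0.5015 -0.052   0.1191] [ 0.5018 -0.052   0.12  ]
shelf 14984 [ 0.5307 -0.0613  0.1192] ((524.2758178710938, -60.15930938720703), (165.6945037841797, 97.5747299194336), 77.13457489013672)
head 1295 [ 0.5118 -0.0662  0.1327] ((512.0527954101562, -66.47360229492188), 14.898100852966309)
```

View pics/w8.png

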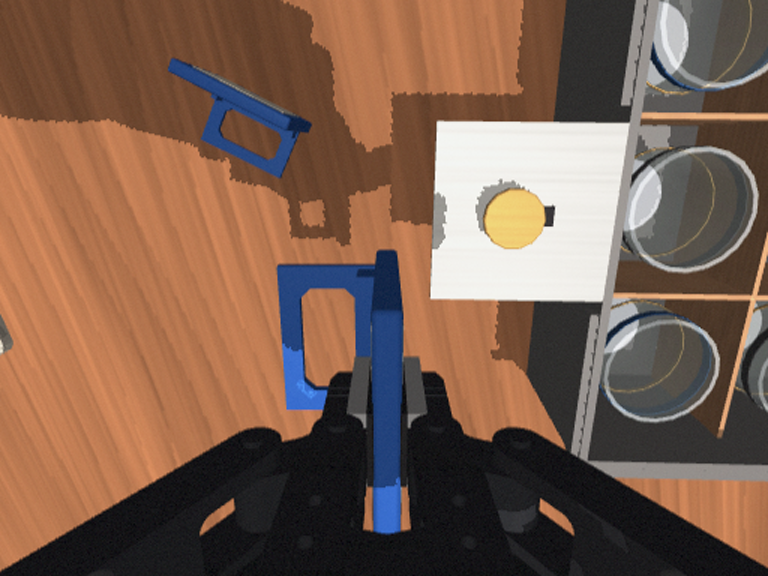

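Run:
```python
from h import *
np.set_printoptions(precision=4,suppress=True)
s=sense();M=model('wrist',s)
a=atz(M,437/1.5,121/1.5,.12);b=atz(M,431/1.5,298/1.5,.12);c=atz(M,629/1.5,123/1.5,.12);e=atz(M,603/1.5,302/1.5,.12)
for n,p,q in [('front',b,a),('back',e,c),('left',a,c),('right',b,e)]: print(n,np.linalg.norm((q-p)[:2]),np.degrees(np.arctan2(q[1]-p[1],q[0]-p[0])))
f=(a+b)/2;print(f)
ps=np.radians(-12.3);cx=np.array([np.cos(ps),np.sin(ps)]);cy=np.array([-np.sin(ps),np.cos(ps)])
slot=f[:2]+.045*cx;h=np.array([.512,-.0665]);print('slot',slot,'head rel',(h-slot)@cx,(h-slot)@cy)
```

```text
front 0.08968042871496698 77.68445685167755
back 0.09035115545261431 77.66563384985393
left 0.09183852813955115 -12.64870483216734
right 0.09181519731298222 -13.067362248589879
[ 0.4759 -0.0569  0.12  ]
slot [ 0.5198 -0.0665] head rel -0.007629707127493971 -0.0017017531226557506
```

```bash
cat > plan.py <<'E'
import sys
from h import *
from scipy.spatial.transform import Rotation as Ro
np.set_printoptions(precision=4,suppress=True)
ps=np.radians(-12.5);cx=np.array([np.cos(ps),np.sin(ps),0]);cy=np.array([-np.sin(ps),np.cos(ps),0]);Z=np.array([0,0,1.])
neck=np.array([.512,-.066,.12])
OX,OZ=.0345,.004
def target(px,py,pz,th):
    th=np.radians(th);mx=np.cos(th)*cx+np.sin(th)*Z;mz=-np.sin(th)*cx+np.cos(th)*Z
    R=np.stack([cy,mx,-mz],1)
    p=neck+px*cx+py*cy+pz*Z+OX*mx+OZ*mz
    return p,R
def state(s=None):
    s=s or sense();R=s['eef_rot'];mx=R[:,1];mz=-R[:,2]
    P=s['position']-OX*mx-OZ*mz-neck
    return P@cx*1000,P@cy*1000,P[2]*1000,np.degrees(np.arcsin(mx[2])),np.degrees(np.arctan2(mx[1],mx[0])),np.degrees(np.arcsin(R[2,0]))
if __name__=='__main__':
    s=sense();print('t',s['t'],'F',s['wrist_force'],'Mo',s['moment'],'gap',s['finger_gap'])
    print('P x,y,z mm, th, yaw, roll:',np.array(state(s)))
    F=s['wrist_force'];print('F along cx,cy,z',F@cx,F@cy,F[2])
    if len(sys.argv)>4:
        p,R=target(*[float(a)/1000 for a in sys.argv[1:4]],float(sys.argv[4]))
        n=int(sys.argv[5]) if len(sys.argv)>5 else 1
        rv=Ro.from_matrix(R@s['eef_rot'].T).as_rotvec()
        print('d',p-s['position'],'rv',rv,'| per row',(p-s['position'])/n,rv/n)
E
python3 plan.py -25 0 40 35 8
```

```text
t 8.55 F [-0.6359  0.7621 -1.6099] Mo [-0.0696 -0.0598  0.001 ] gap 0.08523209575354727
P x,y,z mm, th, yaw, roll: [-94.3825 -40.3145  64.6424  -1.2395 -11.9819   0.1076]
F along cx,cy,z -0.7857667932396519 0.6064221773616725 -1.6098759559234463
d [ 0.068   0.0259 -0.0048] rv [-0.1359 -0.6177 -0.0093] | per row [ 0.0085  0.0032 -0.0006] [-0.017  -0.0772 -0.0012]
```

Emit:
move_arm([
  {"tx":0.0085,"ty":0.0032,"tz":0.0,"rx":-0.017,"ry":-0.077,"rz":-0.001},
  {"tx":0.0085,"ty":0.0032,"tz":0.0,"rx":-0.017,"ry":-0.077,"rz":-0.001},
  {"tx":0.0085,"ty":0.0032,"tz":0.0,"rx":-0.017,"ry":-0.077,"rz":-0.001},
  {"tx":0.0085,"ty":0.0032,"tz":0.0,"rx":-0.017,"ry":-0.077,"rz":-0.001},
  {"tx":0.0085,"ty":0.0032,"tz":0.0,"rx":-0.017,"ry":-0.077,"rz":-0.001},
  {"tx":0.0085,"ty":0.0032,"tz":0.0,"rx":-0.017,"ry":-0.077,"rz":-0.001},
  {"tx":0.008,"ty":0.003,"tz":0.0,"rx":-0.017,"ry":-0.077,"rz":-0.001},
  {"tx":0,"ty":0,"tz":0,"rx":0,"ry":0,"rz":0},
])

```text
t: 9.22
position: [0.5066, -0.0595, 0.1873]
eef_rot: [[0.198, 0.834, 0.515], [0.98, -0.168, -0.105], [-0.001, 0.525, -0.851]]
wrist_force: [-1.2, 0.6, -1.0]
finger_gap: 0.085
```

```bash
python3 plan.py -20 0 25 35 2
```

```text
t 9.2167 F [-1.1562  0.6167 -1.0229] Mo [0.1694 0.6471 0.0226] gap 0.08482632617079401
P x,y,z mm, th, yaw, roll: [-33.9736   4.6456  45.7284  31.6934 -11.4079  -0.0608]
F along cx,cy,z -1.2622613206495041 0.35185670035424943 -1.0228994777920828
d [ 0.0113 -0.0078 -0.0192] rv [-0.0109 -0.0567 -0.0184] | per row [ 0.0056 -0.0039 -0.0096] [-0.0055 -0.0283 -0.0092]
```

Emit:
move_arm([
  {"tx":0.0056,"ty":-0.0039,"tz":-0.009,"rx":-0.0055,"ry":-0.028,"rz":-0.009},
  {"tx":0.0056,"ty":-0.0039,"tz":-0.009,"rx":-0.0055,"ry":-0.028,"rz":-0.009},
  {"tx":0,"ty":0,"tz":0,"rx":0,"ry":0,"rz":0},
  {"tx":0,"ty":0,"tz":0,"rx":0,"ry":0,"rz":0},
])

```text
t: 9.55
position: [0.517, -0.0636, 0.1699]
eef_rot: [[0.209, 0.804, 0.557], [0.978, -0.172, -0.119], [-0.0, 0.57, -0.822]]
wrist_force: [1.3, -0.2, -0.1]
finger_gap: 0.084
```

```bash
python3 plan.py -19 0 15 36 2
cat > snap.py <<'E'
import sys
from h import *
n=sys.argv[1]
im,d=eyes.read_camera('side'); c=im[120:220,200:330]; a=cv2.resize(c,None,fx=4,fy=4,interpolation=cv2.INTER_CUBIC)
im,d=eyes.read_camera('wrist'); save(n+'w',im,1.4); save(n+'s',a,1)
E
python3 snap.py a1
```

```text
t 9.55 F [ 1.2776 -0.1963 -0.0843] Mo [0.1325 0.6033 0.0047] gap 0.08387005220603591
P x,y,z mm, th, yaw, roll: [-21.7063   3.262   26.9537  34.7162 -12.0751  -0.0169]
F along cx,cy,z 1.2897853248740727 0.08488846846615505 -0.08427773381056458
d [ 0.0014 -0.0038 -0.0114] rv [-0.0045 -0.022  -0.0072] | per row [ 0.0007 -0.0019 -0.0057] [-0.0022 -0.011  -0.0036]
```

View pics/a1w.png

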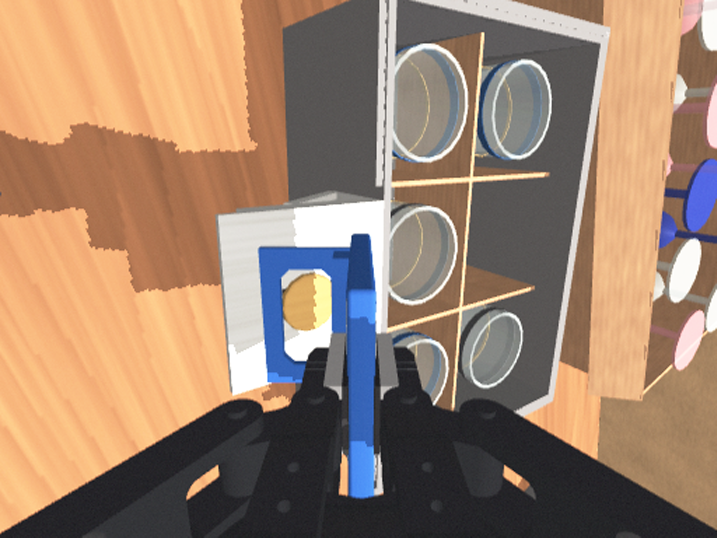

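View pics/a1s.png

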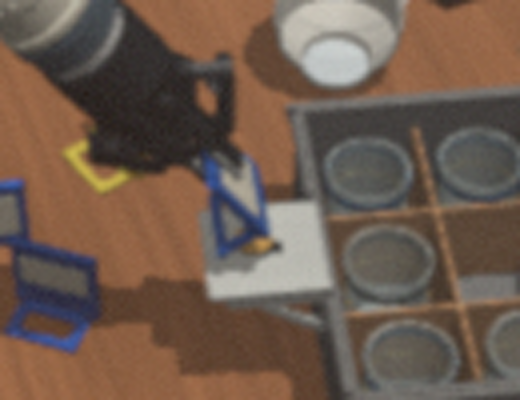

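Emit:
move_arm([
  {"tx":0.0007,"ty":-0.0019,"tz":-0.006,"rx":-0.002,"ry":-0.011,"rz":-0.004},
  {"tx":0.0007,"ty":-0.0019,"tz":-0.006,"rx":-0.002,"ry":-0.011,"rz":-0.004},
  {"tx":0,"ty":0,"tz":0,"rx":0,"ry":0,"rz":0},
  {"tx":0,"ty":0,"tz":0,"rx":0,"ry":0,"rz":0},
])

```text
t: 9.98
position: [0.521, -0.0681, 0.1612]
eef_rot: [[0.216, 0.79, 0.574], [0.976, -0.175, -0.127], [-0.0, 0.588, -0.809]]
wrist_force: [0.4, 0.1, -0.6]
finger_gap: 0.082
```

```bash
python3 plan.py -19 0 8 36 2
```

```text
t 9.9833 F [ 0.4099  0.1328 -0.5743] Mo [0.1606 0.5838 0.054 ] gap 0.08236346023749878
P x,y,z mm, th, yaw, roll: [-16.2964  -0.0768  17.6906  36.0361 -12.4897  -0.0015]
F along cx,cy,z 0.37146290472478727 0.21838780378096512 -0.5743315299279946
d [-0.0026  0.0007 -0.0097] rv [ 0.0002  0.0006 -0.0002] | per row [-0.0013  0.0003 -0.0049] [ 0.0001  0.0003 -0.0001]
```

Emit:
move_arm([
  {"tx":-0.003,"ty":0.0007,"tz":-0.002,"rx":0,"ry":0,"rz":0},
  {"tx":0,"ty":0,"tz":-0.004,"rx":0,"ry":0,"rz":0},
  {"tx":0,"ty":0,"tz":0,"rx":0,"ry":0,"rz":0},
  {"tx":0,"ty":0,"tz":0,"rx":0,"ry":0,"rz":0},
])

```text
t: 10.32
position: [0.5187, -0.0675, 0.1566]
eef_rot: [[0.216, 0.79, 0.574], [0.976, -0.174, -0.127], [-0.0, 0.588, -0.809]]
wrist_force: [1.2, -0.2, -1.2]
finger_gap: 0.086
```

```bash
python3 plan.py -19 0 7 36 2
```

```text
t 10.3167 F [ 1.2481 -0.2308 -1.2245] Mo [0.1411 0.6091 0.0224] gap 0.08554658646534888
P x,y,z mm, th, yaw, roll: [-18.6415  -0.0413  13.1041  36.0438 -12.4497  -0.0155]
F along cx,cy,z 1.268470195392153 0.04483262893603518 -1.224520431915213
d [-0.0003  0.0001 -0.0061] rv [ 0.0004  0.0007 -0.0007] | per row [-0.0002  0.     -0.0031] [ 0.0002  0.0003 -0.0003]
```

Emit:
move_arm([
  {"tx":-0.0003,"ty":0,"tz":-0.003,"rx":0,"ry":0,"rz":0},
  {"tx":0,"ty":0,"tz":-0.002,"rx":0,"ry":0,"rz":0},
  {"tx":0,"ty":0,"tz":0,"rx":0,"ry":0,"rz":0},
])

```text
t: 10.57
position: [0.5186, -0.0675, 0.1516]
eef_rot: [[0.216, 0.789, 0.575], [0.976, -0.174, -0.127], [-0.0, 0.589, -0.808]]
wrist_force: [-0.4, 0.3, -0.7]
finger_gap: 0.085
```

Emit:
move_arm([
  {"tx":0,"ty":0,"tz":-0.001,"rx":0,"ry":0,"rz":0},
  {"tx":0,"ty":0,"tz":0,"rx":0,"ry":0,"rz":0},
])

```text
t: 10.73
position: [0.5184, -0.0675, 0.1502]
eef_rot: [[0.216, 0.79, 0.574], [0.976, -0.174, -0.127], [-0.0, 0.588, -0.809]]
wrist_force: [-0.8, 0.3, -0.9]
finger_gap: 0.086
```

```bash
python3 plan.py -19 0 7 36 2;python3 snap.py a2
```

```text
t 10.7333 F [-0.8442  0.3029 -0.9318] Mo [ 0.1439  0.6625 -0.003 ] gap 0.08613477786398323
P x,y,z mm, th, yaw, roll: [-18.9339  -0.0618   6.7034  36.0388 -12.4387  -0.0174]
F along cx,cy,z -0.8897518480528255 0.11297138726647685 -0.931791766243407
d [-0.      0.      0.0003] rv [ 0.0004  0.0006 -0.0008] | per row [-0.      0.      0.0001] [ 0.0002  0.0003 -0.0004]
```

View pics/a2w.png

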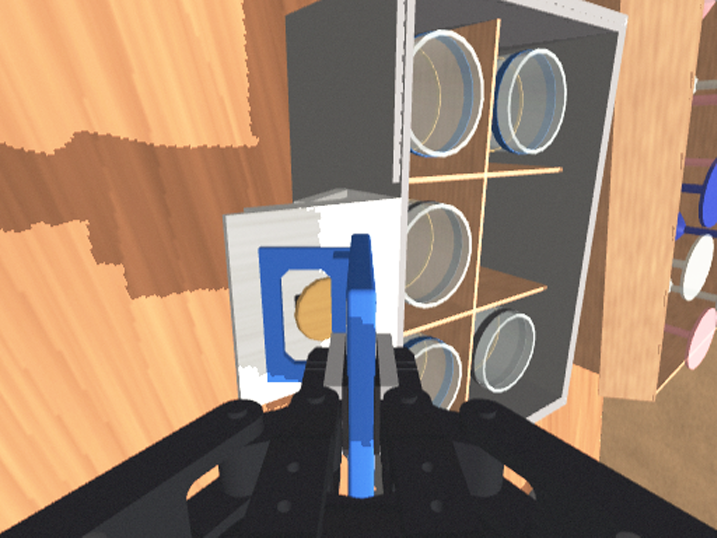

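View pics/a2s.png

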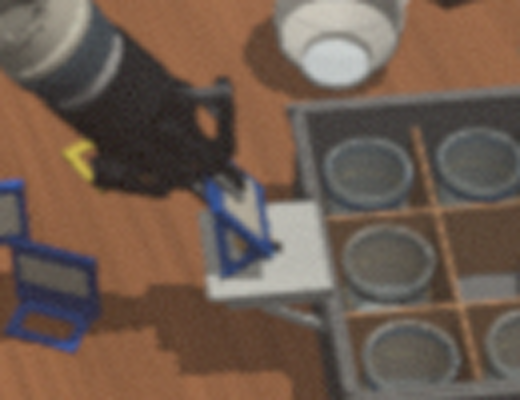

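Emit:
move_arm([
  {"tx":0,"ty":0,"tz":-0.001,"rx":0,"ry":0,"rz":0},
  {"tx":0,"ty":0,"tz":0,"rx":0,"ry":0,"rz":0},
])

```text
t: 11.0
position: [0.5187, -0.0676, 0.1496]
eef_rot: [[0.216, 0.789, 0.575], [0.976, -0.174, -0.127], [-0.0, 0.589, -0.808]]
wrist_force: [0.1, -0.3, -2.4]
finger_gap: 0.085
```

Emit:
move_arm([
  {"tx":0,"ty":0,"tz":-0.0007,"rx":0,"ry":0,"rz":0},
  {"tx":0,"ty":0,"tz":0,"rx":0,"ry":0,"rz":0},
])

```text
t: 11.17
position: [0.5187, -0.0676, 0.1489]
eef_rot: [[0.216, 0.789, 0.575], [0.976, -0.174, -0.127], [-0.0, 0.589, -0.808]]
wrist_force: [-0.2, -0.0, -1.3]
finger_gap: 0.083
```

Emit:
move_arm([
  {"tx":0,"ty":0,"tz":-0.0007,"rx":0,"ry":0,"rz":0},
  {"tx":0,"ty":0,"tz":0,"rx":0,"ry":0,"rz":0},
])

```text
t: 11.33
position: [0.5187, -0.0676, 0.1482]
eef_rot: [[0.216, 0.789, 0.575], [0.976, -0.174, -0.127], [-0.0, 0.589, -0.808]]
wrist_force: [-0.8, -0.2, -1.4]
finger_gap: 0.084
```

Emit:
move_arm([
  {"tx":0,"ty":0,"tz":-0.0007,"rx":0,"ry":0,"rz":0},
  {"tx":0,"ty":0,"tz":0,"rx":0,"ry":0,"rz":0},
])

```text
t: 11.5
position: [0.5189, -0.0676, 0.1475]
eef_rot: [[0.216, 0.789, 0.575], [0.976, -0.174, -0.127], [-0.0, 0.589, -0.808]]
wrist_force: [0.1, 0.2, -0.8]
finger_gap: 0.084
```

Emit:
move_arm([
  {"tx":0,"ty":0,"tz":-0.0006,"rx":0,"ry":0,"rz":0},
  {"tx":0,"ty":0,"tz":0,"rx":0,"ry":0,"rz":0},
])

```text
t: 11.67
position: [0.5192, -0.0677, 0.1475]
eef_rot: [[0.216, 0.788, 0.576], [0.976, -0.174, -0.128], [-0.001, 0.59, -0.807]]
wrist_force: [-0.5, 0.7, 0.2]
finger_gap: 0.081
```

Emit:
move_arm([
  {"tx":0,"ty":0,"tz":-0.0006,"rx":0,"ry":0,"rz":0},
  {"tx":0,"ty":0,"tz":0,"rx":0,"ry":0,"rz":0},
])

```text
t: 11.83
position: [0.5196, -0.0678, 0.1475]
eef_rot: [[0.216, 0.788, 0.577], [0.976, -0.173, -0.128], [-0.001, 0.591, -0.807]]
wrist_force: [-0.4, -0.3, -0.6]
finger_gap: 0.084
```

```bash
python3 plan.py
```

```text
t 11.8333 F [-0.3617 -0.333  -0.5849] Mo [ 0.1352  0.5844 -0.0026] gap 0.08400147351067182
P x,y,z mm, th, yaw, roll: [-17.6806  -0.1698   3.8474  36.2428 -12.4199  -0.0377]
F along cx,cy,z -0.2811021379233032 -0.4033909726054953 -0.5849107788368407
```

```bash
sed -i 's/-.066,.12\]/-.066,.1191]/' plan.py; python3 plan.py -9 0 5.8 36 4
```

```text
t 11.8333 F [-0.3617 -0.333  -0.5849] Mo [ 0.1352  0.5844 -0.0026] gap 0.08400147351067182
P x,y,z mm, th, yaw, roll: [-17.6806  -0.1698   4.7474  36.2428 -12.4199  -0.0377]
F along cx,cy,z -0.2811021379233032 -0.4033909726054953 -0.5849107788368407
d [ 0.0086 -0.0018  0.0009] rv [ 0.0016  0.004  -0.0009] | per row [ 0.0022 -0.0004  0.0002] [ 0.0004  0.001  -0.0002]
```

Emit:
move_arm([
  {"tx":0,"ty":0,"tz":0.001,"rx":0,"ry":0.002,"rz":0},
  {"tx":0.001,"ty":-0.0002,"tz":0.0003,"rx":0,"ry":0.002,"rz":0},
  {"tx":0.002,"ty":-0.0004,"tz":0,"rx":0,"ry":0,"rz":0},
  {"tx":0,"ty":0,"tz":0,"rx":0,"ry":0,"rz":0},
])

```text
t: 12.17
position: [0.5224, -0.0684, 0.1483]
eef_rot: [[0.216, 0.791, 0.573], [0.976, -0.174, -0.128], [-0.002, 0.587, -0.81]]
wrist_force: [0.5, -0.6, -0.5]
finger_gap: 0.086
```

```bash
python3 plan.py -9 0 5.8 36 3
```

```text
t 12.1667 F [ 0.5234 -0.575  -0.5202] Mo [0.0975 0.5863 0.0221] gap 0.08609933617770205
P x,y,z mm, th, yaw, roll: [-14.9493  -0.1093   5.6907  35.9224 -12.3897  -0.0878]
F along cx,cy,z 0.6354303331819205 -0.44813310334803114 -0.5201813817657922
d [ 0.0058 -0.0012  0.0001] rv [ 0.0012 -0.0017 -0.0008] | per row [ 0.0019 -0.0004  0.    ] [ 0.0004 -0.0006 -0.0003]
```

Emit:
move_arm([
  {"tx":0.002,"ty":-0.0004,"tz":0,"rx":0.001,"ry":-0.001,"rz":0},
  {"tx":0.002,"ty":-0.0004,"tz":0,"rx":0,"ry":0,"rz":0},
  {"tx":0,"ty":0,"tz":0,"rx":0,"ry":0,"rz":0},
])

```text
t: 12.42
position: [0.5267, -0.0692, 0.1478]
eef_rot: [[0.216, 0.791, 0.573], [0.976, -0.175, -0.127], [-0.0, 0.587, -0.81]]
wrist_force: [0.2, 0.0, -0.3]
finger_gap: 0.082
```

```bash
python3 plan.py -7 0 5.8 36 3
```

```text
t 12.4167 F [ 0.2042  0.0414 -0.2972] Mo [ 0.1769  0.6331 -0.061 ] gap 0.08225756507352697
P x,y,z mm, th, yaw, roll: [-10.5111   0.0371   5.238   35.9213 -12.448   -0.0067]
F along cx,cy,z 0.19037692288855979 0.08463747272996022 -0.2971614791170142
d [ 0.0034 -0.0008  0.0006] rv [-0.0002 -0.0014 -0.0008] | per row [ 0.0011 -0.0003  0.0002] [-0.0001 -0.0005 -0.0003]
```

Under the head now; I'll feel for the neck in 1 mm steps.

Emit:
move_arm([
  {"tx":0.0012,"ty":-0.0003,"tz":0.0004,"rx":0,"ry":0,"rz":0},
  {"tx":0.0012,"ty":-0.0003,"tz":0.0002,"rx":0,"ry":0,"rz":0},
  {"tx":0,"ty":0,"tz":0,"rx":0,"ry":0,"rz":0},
])

```text
t: 12.67
position: [0.5294, -0.0699, 0.1482]
eef_rot: [[0.216, 0.791, 0.572], [0.976, -0.175, -0.126], [-0.0, 0.586, -0.81]]
wrist_force: [-0.7, 0.8, -0.4]
finger_gap: 0.082
```

Emit:
move_arm([
  {"tx":0.001,"ty":-0.0002,"tz":0.0001,"rx":0,"ry":0,"rz":0},
  {"tx":0,"ty":0,"tz":0,"rx":0,"ry":0,"rz":0},
])

```text
t: 12.83
position: [0.5305, -0.0701, 0.1483]
eef_rot: [[0.216, 0.791, 0.572], [0.976, -0.175, -0.126], [-0.0, 0.586, -0.81]]
wrist_force: [-0.2, -0.3, -1.6]
finger_gap: 0.084
```

```bash
python3 plan.py -5 0 5.8 36 3
```

```text
t 12.8333 F [-0.2211 -0.2602 -1.5724] Mo [ 0.1278  0.6408 -0.0066] gap 0.0838081347753529
P x,y,z mm, th, yaw, roll: [ -6.6278  -0.0251   5.739   35.8902 -12.4503  -0.0043]
F along cx,cy,z -0.1595030208734607 -0.30190075398838107 -1.572419161429409
d [ 0.0015 -0.0003  0.0001] rv [-0.0003 -0.0019 -0.0008] | per row [ 0.0005 -0.0001  0.    ] [-0.0001 -0.0006 -0.0003]
```

Emit:
move_arm([
  {"tx":0.001,"ty":-0.0002,"tz":0,"rx":0,"ry":0,"rz":0},
  {"tx":0,"ty":0,"tz":0,"rx":0,"ry":0,"rz":0},
])

```text
t: 13.0
position: [0.5316, -0.0703, 0.1483]
eef_rot: [[0.216, 0.791, 0.572], [0.976, -0.175, -0.126], [-0.0, 0.586, -0.81]]
wrist_force: [0.1, 0.0, -0.9]
finger_gap: 0.085
```

Emit:
move_arm([
  {"tx":0.0008,"ty":-0.0002,"tz":0,"rx":0,"ry":0,"rz":0},
  {"tx":0,"ty":0,"tz":0,"rx":0,"ry":0,"rz":0},
])

```text
t: 13.17
position: [0.5324, -0.0705, 0.1483]
eef_rot: [[0.216, 0.791, 0.572], [0.976, -0.175, -0.126], [-0.0, 0.586, -0.81]]
wrist_force: [0.3, -0.6, -0.5]
finger_gap: 0.085
```

```bash
python3 plan.py -5 0 5.8 36 3
```

```text
t 13.1667 F [ 0.2969 -0.5713 -0.5258] Mo [0.0902 0.6261 0.0567] gap 0.08531599008074528
P x,y,z mm, th, yaw, roll: [ -4.6645  -0.0225   5.751   35.892  -12.4507  -0.0043]
F along cx,cy,z 0.4135055312988464 -0.4935162040559539 -0.5258319498895587
d [-0.0004  0.0001  0.0001] rv [-0.0003 -0.0019 -0.0008] | per row [-0.0001  0.      0.    ] [-0.0001 -0.0006 -0.0003]
```

Emit:
move_arm([
  {"tx":0.0007,"ty":-0.0002,"tz":0,"rx":0,"ry":0,"rz":0},
  {"tx":0,"ty":0,"tz":0,"rx":0,"ry":0,"rz":0},
])

```text
t: 13.33
position: [0.533, -0.0707, 0.1482]
eef_rot: [[0.216, 0.791, 0.572], [0.976, -0.175, -0.126], [-0.0, 0.586, -0.81]]
wrist_force: [-1.0, -0.0, -0.6]
finger_gap: 0.087
```

Emit:
move_arm([
  {"tx":0.0007,"ty":-0.0002,"tz":0,"rx":0,"ry":0,"rz":0},
  {"tx":0,"ty":0,"tz":0,"rx":0,"ry":0,"rz":0},
])

```text
t: 13.5
position: [0.5333, -0.0707, 0.1479]
eef_rot: [[0.216, 0.792, 0.571], [0.976, -0.175, -0.126], [0.0, 0.585, -0.811]]
wrist_force: [-2.3, -0.3, 0.5]
finger_gap: 0.087
```

Emit:
move_arm([
  {"tx":0.0007,"ty":-0.0002,"tz":0,"rx":0,"ry":0,"rz":0},
  {"tx":0,"ty":0,"tz":0,"rx":0,"ry":0,"rz":0},
])

```text
t: 13.67
position: [0.5335, -0.0708, 0.1475]
eef_rot: [[0.216, 0.792, 0.571], [0.976, -0.175, -0.126], [0.0, 0.584, -0.811]]
wrist_force: [-2.2, 1.0, 1.1]
finger_gap: 0.083
```

```bash
python3 plan.py -5 0 5.8 36 3; python3 snap.py a3
```

```text
t 13.6667 F [-2.2325  1.0186  1.1354] Mo [ 0.2778  1.0044 -0.0491] gap 0.08313513083776586
P x,y,z mm, th, yaw, roll: [ -3.5953  -0.0167   4.9837  35.7602 -12.4538   0.0018]
F along cx,cy,z -2.399998561715895 0.511242660490765 1.1353880505084577
d [-0.0015  0.0003  0.0009] rv [-0.0009 -0.0041 -0.0008] | per row [-0.0005  0.0001  0.0003] [-0.0003 -0.0014 -0.0003]
```

View pics/a3w.png

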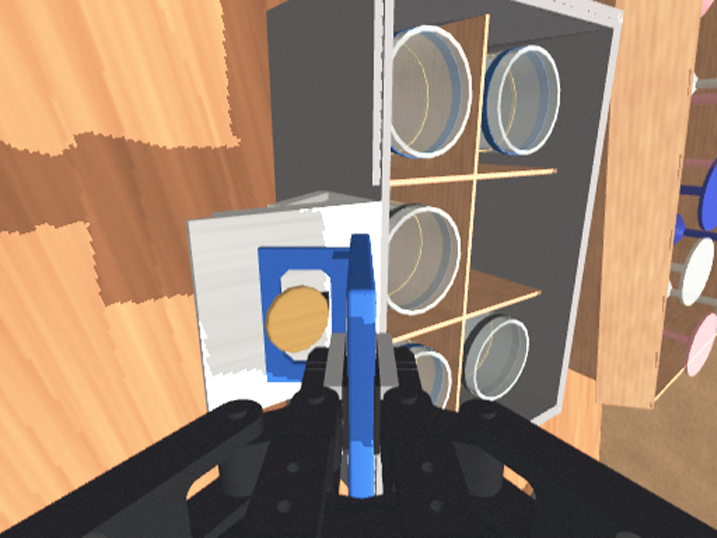

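View pics/a3s.png

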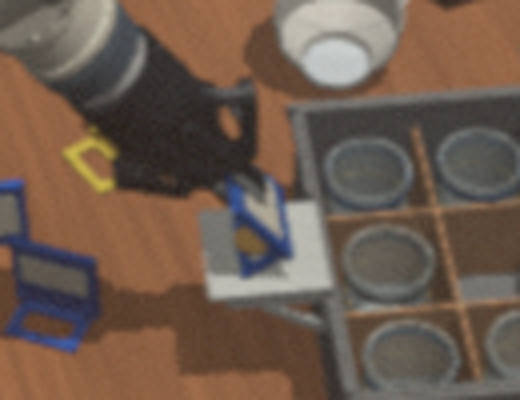

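```bash
sed -i 's/^OX,/neck=neck+.0011*cx\nOX,/' plan.py; python3 plan.py -4.8 0 6.2 35 2
```

```text
t 13.7667 F [-2.6759 -0.9239  0.2727] Mo [ 0.2152  1.1163 -0.0473] gap 0.08403558008727886
P x,y,z mm, th, yaw, roll: [ -4.6723  -0.0146   4.9985  35.7667 -12.4537   0.0021]
F along cx,cy,z -2.4125150623869254 -1.481219383686411 0.2727042031974329
d [ 0.0002 -0.      0.0009] rv [ 0.0029  0.0131 -0.0008] | per row [ 0.0001 -0.      0.0004] [ 0.0014  0.0065 -0.0004]
```

Emit:
move_arm([
  {"tx":0.0001,"ty":0,"tz":0.0006,"rx":0,"ry":0,"rz":0},
  {"tx":0.0001,"ty":0,"tz":0.0006,"rx":0,"ry":0,"rz":0},
  {"tx":0,"ty":0,"tz":0,"rx":0,"ry":0,"rz":0},
])

```text
t: 14.02
position: [0.5333, -0.0707, 0.1481]
eef_rot: [[0.216, 0.793, 0.57], [0.976, -0.175, -0.126], [0.0, 0.583, -0.812]]
wrist_force: [-0.8, 0.4, -0.9]
finger_gap: 0.083
```

```bash
python3 plan.py -4.8 0 6.2 35 2
```

```text
t 14.0167 F [-0.7793  0.3776 -0.896 ] Mo [ 0.1895  0.9724 -0.0012] gap 0.08254696495306992
P x,y,z mm, th, yaw, roll: [ -4.9548   0.0477   5.6429  35.6909 -12.461    0.0072]
F along cx,cy,z -0.8425967528486457 0.20000735044370493 -0.8959511053679974
d [ 0.0004 -0.0002  0.0002] rv [ 0.0025  0.0118 -0.0008] | per row [ 0.0002 -0.0001  0.0001] [ 0.0012  0.0059 -0.0004]
```

Emit:
move_arm([
  {"tx":0,"ty":0,"tz":0.0006,"rx":0,"ry":0,"rz":0},
  {"tx":0,"ty":0,"tz":0,"rx":0,"ry":0,"rz":0},
])

```text
t: 14.18
position: [0.5334, -0.0706, 0.1487]
eef_rot: [[0.216, 0.793, 0.57], [0.976, -0.175, -0.126], [0.0, 0.583, -0.812]]
wrist_force: [-1.8, -0.1, -1.0]
finger_gap: 0.085
```

```bash
python3 plan.py -4.8 0 6.2 35 2
```

```text
t 14.1833 F [-1.8414 -0.0616 -0.9567] Mo [0.2241 0.959  0.0061] gap 0.08456939086354197
P x,y,z mm, th, yaw, roll: [ -4.9259   0.0676   6.2543  35.6857 -12.4607   0.0093]
F along cx,cy,z -1.784445669969954 -0.45872691507398644 -0.9566536390313269
d [ 0.0004 -0.0002 -0.0004] rv [ 0.0024  0.0117 -0.0008] | per row [ 0.0002 -0.0001 -0.0002] [ 0.0012  0.0059 -0.0004]
```

Emit:
move_arm([
  {"tx":0,"ty":0,"tz":0.0005,"rx":0,"ry":0,"rz":0},
  {"tx":0,"ty":0,"tz":0,"rx":0,"ry":0,"rz":0},
])

```text
t: 14.35
position: [0.5333, -0.0707, 0.1492]
eef_rot: [[0.216, 0.793, 0.57], [0.976, -0.175, -0.126], [0.0, 0.583, -0.812]]
wrist_force: [-2.2, 0.8, -0.6]
finger_gap: 0.083
```

Emit:
move_arm([
  {"tx":0,"ty":0,"tz":0.0005,"rx":0,"ry":0,"rz":0},
  {"tx":0,"ty":0,"tz":0,"rx":0,"ry":0,"rz":0},
])

```text
t: 14.52
position: [0.5332, -0.0706, 0.1495]
eef_rot: [[0.216, 0.793, 0.569], [0.976, -0.175, -0.126], [0.0, 0.583, -0.813]]
wrist_force: [-0.6, -0.5, -0.7]
finger_gap: 0.089
```

```bash
python3 plan.py -4.8 0 6.2 33 2
```

```text
t 14.5167 F [-0.5639 -0.4773 -0.6851] Mo [0.1752 0.9268 0.0022] gap 0.08874259447253856
P x,y,z mm, th, yaw, roll: [ -5.062    0.0667   7.0881  35.655  -12.4686   0.0155]
F along cx,cy,z -0.44726503165648734 -0.5880154113149535 -0.6850864528713261
d [ 0.0013 -0.0004 -0.0021] rv [ 0.0097  0.0453 -0.0007] | per row [ 0.0006 -0.0002 -0.0011] [ 0.0049  0.0227 -0.0004]
```

```bash
python3 plan.py -4.6 0 6.55 32 3
```

```text
t 14.5167 F [-0.5639 -0.4773 -0.6851] Mo [0.1752 0.9268 0.0022] gap 0.08874259447253856
P x,y,z mm, th, yaw, roll: [ -5.062    0.0667   7.0881  35.655  -12.4686   0.0155]
F along cx,cy,z -0.44726503165648734 -0.5880154113149535 -0.6850864528713261
d [ 0.0018 -0.0005 -0.0022] rv [ 0.0135  0.0623 -0.0007] | per row [ 0.0006 -0.0002 -0.0007] [ 0.0045  0.0208 -0.0002]
```

Emit:
move_arm([
  {"tx":0.0006,"ty":-0.0002,"tz":-0.0007,"rx":0.0045,"ry":0.021,"rz":0},
  {"tx":0.0006,"ty":-0.0002,"tz":-0.0007,"rx":0.0045,"ry":0.021,"rz":0},
  {"tx":0.0006,"ty":-0.0002,"tz":-0.0007,"rx":0.0045,"ry":0.021,"rz":0},
  {"tx":0,"ty":0,"tz":0,"rx":0,"ry":0,"rz":0},
])

```text
t: 14.85
position: [0.5349, -0.071, 0.1476]
eef_rot: [[0.215, 0.829, 0.515], [0.977, -0.183, -0.114], [0.0, 0.528, -0.849]]
wrist_force: [-2.3, 0.5, -2.0]
finger_gap: 0.082
```

```bash
python3 plan.py -4.6 0 6.5 29 3
```

```text
t 14.85 F [-2.2926  0.5421 -1.988 ] Mo [ 0.2153  1.1471 -0.0203] gap 0.08199300831006287
P x,y,z mm, th, yaw, roll: [ -4.8505   0.0486   6.8648  31.8488 -12.447    0.0068]
F along cx,cy,z -2.355531258195565 0.0330093275825416 -1.98799290744932
d [ 0.0012 -0.0004 -0.0017] rv [ 0.0106  0.0486 -0.001 ] | per row [ 0.0004 -0.0001 -0.0006] [ 0.0035  0.0162 -0.0003]
```

Emit:
move_arm([
  {"tx":0.0005,"ty":-0.0001,"tz":-0.0006,"rx":0.0035,"ry":0.0165,"rz":0},
  {"tx":0.0005,"ty":-0.0001,"tz":-0.0006,"rx":0.0035,"ry":0.0165,"rz":0},
  {"tx":0.0005,"ty":-0.0001,"tz":-0.0006,"rx":0.0035,"ry":0.0165,"rz":0},
  {"tx":0,"ty":0,"tz":0,"rx":0,"ry":0,"rz":0},
])

```text
t: 15.18
position: [0.5361, -0.0712, 0.1454]
eef_rot: [[0.215, 0.856, 0.471], [0.977, -0.189, -0.104], [-0.0, 0.482, -0.876]]
wrist_force: [-2.8, -0.3, 0.1]
finger_gap: 0.08
```

```bash
python3 plan.py -4.6 0 6.4 26 3
```

```text
t 15.1833 F [-2.8173 -0.3003  0.0837] Mo [0.2366 1.2246 0.0209] gap 0.07959661802323928
P x,y,z mm, th, yaw, roll: [ -4.7621   0.1214   6.1557  28.8281 -12.4277  -0.0213]
F along cx,cy,z -2.685467164049272 -0.902991593627668 0.0836678132157903
d [ 0.0011 -0.0004 -0.0012] rv [ 0.011   0.0481 -0.0011] | per row [ 0.0004 -0.0001 -0.0004] [ 0.0037  0.016  -0.0004]
```

Emit:
move_arm([
  {"tx":0.0004,"ty":-0.0001,"tz":-0.0002,"rx":0.0037,"ry":0.016,"rz":0},
  {"tx":0.0004,"ty":-0.0001,"tz":-0.0003,"rx":0.0037,"ry":0.016,"rz":0},
  {"tx":0.0004,"ty":-0.0001,"tz":-0.0003,"rx":0.0037,"ry":0.016,"rz":0},
  {"tx":0,"ty":0,"tz":0,"rx":0,"ry":0,"rz":0},
])

```text
t: 15.52
position: [0.5369, -0.0713, 0.144]
eef_rot: [[0.215, 0.879, 0.425], [0.977, -0.194, -0.093], [0.0, 0.435, -0.9]]
wrist_force: [-2.8, 0.3, -0.1]
finger_gap: 0.083
```

```bash
python3 plan.py -4.6 0 6.5 23 3; python3 snap.py a4
```

```text
t 15.5167 F [-2.8479  0.3145 -0.0805] Mo [0.2304 1.117  0.0248] gap 0.08290892914342078
P x,y,z mm, th, yaw, roll: [ -4.9228   0.2227   6.323   25.8103 -12.4393   0.0175]
F along cx,cy,z -2.8484954962659264 -0.3093264819552322 -0.08050582899435299
d [ 0.0011 -0.0005 -0.0013] rv [ 0.0103  0.048  -0.0012] | per row [ 0.0004 -0.0002 -0.0004] [ 0.0034  0.016  -0.0004]
```

View pics/a4w.png

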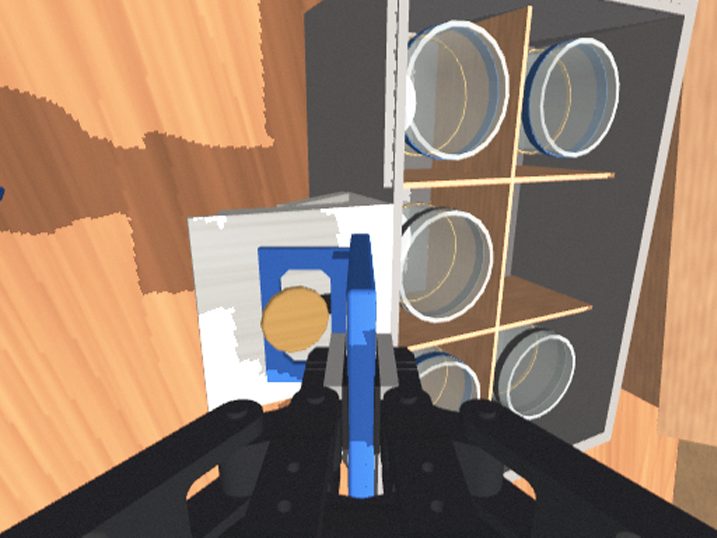

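Emit:
move_arm([
  {"tx":0.0006,"ty":-0.0002,"tz":-0.0003,"rx":0.0035,"ry":0.016,"rz":0},
  {"tx":0.0005,"ty":-0.0002,"tz":-0.0003,"rx":0.0035,"ry":0.016,"rz":0},
  {"tx":0,"ty":0,"tz":0,"rx":0,"ry":0,"rz":0},
])

```text
t: 15.87
position: [0.5375, -0.0714, 0.1432]
eef_rot: [[0.215, 0.893, 0.395], [0.977, -0.197, -0.087], [0.0, 0.404, -0.915]]
wrist_force: [-2.5, 0.4, -0.8]
finger_gap: 0.086
```

```bash
python3 plan.py -4.6 0 6.5 22 2
```

```text
t 15.8667 F [-2.5497  0.449  -0.7669] Mo [0.2344 1.0733 0.0178] gap 0.08579992232640483
P x,y,z mm, th, yaw, roll: [ -4.9889   0.1908   6.5253  23.8503 -12.4278   0.0136]
F along cx,cy,z -2.586429907889022 -0.11354095331307784 -0.7668786065737306
d [ 0.0009 -0.0004 -0.001 ] rv [ 0.0067  0.0316 -0.0014] | per row [ 0.0004 -0.0002 -0.0005] [ 0.0034  0.0158 -0.0007]
```

Emit:
move_arm([
  {"tx":0.0006,"ty":-0.0002,"tz":-0.0004,"rx":0.0035,"ry":0.016,"rz":0},
  {"tx":0.0005,"ty":-0.0002,"tz":-0.0004,"rx":0.0035,"ry":0.016,"rz":0},
  {"tx":0,"ty":0,"tz":0,"rx":0,"ry":0,"rz":0},
])

```text
t: 16.12
position: [0.5381, -0.0715, 0.1418]
eef_rot: [[0.215, 0.907, 0.362], [0.977, -0.2, -0.079], [0.001, 0.371, -0.929]]
wrist_force: [-4.1, 1.3, -0.2]
finger_gap: 0.084
```

```bash
python3 plan.py -4.6 0 6.45 20 2
```

```text
t 16.1167 F [-4.1387  1.2508 -0.2164] Mo [0.2625 1.1114 0.0149] gap 0.08442825431838129
P x,y,z mm, th, yaw, roll: [ -4.9862   0.2758   6.206   21.7471 -12.424    0.0387]
F along cx,cy,z -4.311331692189925 0.3253840052005067 -0.2164027349633218
d [ 0.0008 -0.0005 -0.0007] rv [ 0.0059  0.0299 -0.0016] | per row [ 0.0004 -0.0002 -0.0003] [ 0.003   0.015  -0.0008]
```

Emit:
move_arm([
  {"tx":0.0005,"ty":-0.0002,"tz":-0.0002,"rx":0.003,"ry":0.015,"rz":0},
  {"tx":0.0004,"ty":-0.0002,"tz":-0.0003,"rx":0.003,"ry":0.015,"rz":0},
  {"tx":0,"ty":0,"tz":0,"rx":0,"ry":0,"rz":0},
])

```text
t: 16.37
position: [0.5386, -0.0716, 0.1408]
eef_rot: [[0.215, 0.919, 0.33], [0.977, -0.202, -0.072], [0.0, 0.338, -0.941]]
wrist_force: [-3.6, 1.0, -0.3]
finger_gap: 0.085
```

```bash
python3 plan.py -4.6 0 6.4 18 2
```

```text
t 16.3667 F [-3.6075  1.0383 -0.2991] Mo [0.3447 1.1815 0.0354] gap 0.08527364279487547
P x,y,z mm, th, yaw, roll: [ -5.0134   0.2415   6.2347  19.7662 -12.4098   0.0227]
F along cx,cy,z -3.7467341379114103 0.23284266687541333 -0.29905253522539466
d [ 0.0008 -0.0005 -0.0008] rv [ 0.0063  0.0302 -0.0017] | per row [ 0.0004 -0.0002 -0.0004] [ 0.0031  0.0151 -0.0009]
```

Emit:
move_arm([
  {"tx":0.0005,"ty":-0.0002,"tz":-0.0003,"rx":0.003,"ry":0.015,"rz":0},
  {"tx":0.0004,"ty":-0.0002,"tz":-0.0003,"rx":0.003,"ry":0.015,"rz":0},
  {"tx":0,"ty":0,"tz":0,"rx":0,"ry":0,"rz":0},
])

```text
t: 16.62
position: [0.5391, -0.0718, 0.1397]
eef_rot: [[0.215, 0.93, 0.298], [0.977, -0.204, -0.066], [-0.0, 0.305, -0.952]]
wrist_force: [-4.2, 1.6, 0.3]
finger_gap: 0.086
```

```bash
python3 plan.py -4.6 0 6.3 16 2; python3 snap.py a5
```

```text
t 16.6167 F [-4.2451  1.5808  0.2982] Mo [0.3968 1.3426 0.0542] gap 0.08638155497091343
P x,y,z mm, th, yaw, roll: [ -4.9777   0.1378   6.2925  17.7676 -12.3931  -0.0019]
F along cx,cy,z -4.48660383682626 0.6245017191392693 0.29821743411665813
d [ 0.0007 -0.0004 -0.001 ] rv [ 0.0067  0.0301 -0.0019] | per row [ 0.0004 -0.0002 -0.0005] [ 0.0033  0.0151 -0.0009]
```

View pics/a5w.png

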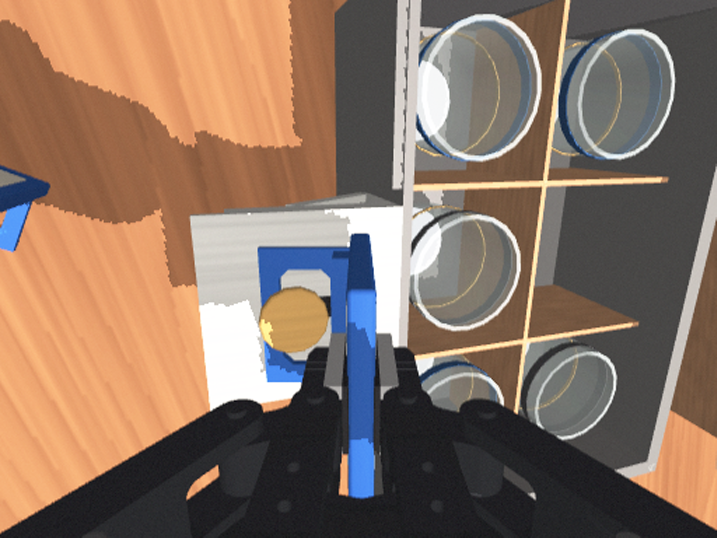

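Emit:
move_arm([
  {"tx":0.0003,"ty":-0.0001,"tz":-0.0005,"rx":0.003,"ry":0.015,"rz":0},
  {"tx":0.0003,"ty":-0.0001,"tz":-0.0006,"rx":0.003,"ry":0.015,"rz":0},
  {"tx":0,"ty":0,"tz":0,"rx":0,"ry":0,"rz":0},
])

```text
t: 16.97
position: [0.5394, -0.072, 0.1387]
eef_rot: [[0.215, 0.939, 0.268], [0.977, -0.206, -0.06], [-0.001, 0.275, -0.961]]
wrist_force: [-3.9, 2.5, -2.1]
finger_gap: 0.083
```

```bash
python3 plan.py -4.8 0 5.5 13 3
```

```text
t 16.9667 F [-3.9165  2.5355 -2.1204] Mo [ 0.426   1.2488 -0.0075] gap 0.08293602801773112
P x,y,z mm, th, yaw, roll: [ -5.0927   0.0556   6.2762  15.9572 -12.3773  -0.049 ]
F along cx,cy,z -4.3724620593140715 1.627683967052948 -2.1204224889044054
d [ 0.0009 -0.0003 -0.0024] rv [ 0.012   0.0502 -0.0019] | per row [ 0.0003 -0.0001 -0.0008] [ 0.004   0.0167 -0.0006]
```

Emit:
move_arm([
  {"tx":0.0003,"ty":-0.0001,"tz":-0.0008,"rx":0.004,"ry":0.016,"rz":0},
  {"tx":0.0003,"ty":-0.0001,"tz":-0.0008,"rx":0.004,"ry":0.016,"rz":0},
  {"tx":0.0002,"ty":-0.0001,"tz":-0.0008,"rx":0.004,"ry":0.016,"rz":0},
  {"tx":0,"ty":0,"tz":0,"rx":0,"ry":0,"rz":0},
])

```text
t: 17.3
position: [0.5402, -0.0722, 0.1364]
eef_rot: [[0.215, 0.952, 0.217], [0.977, -0.209, -0.047], [0.001, 0.222, -0.975]]
wrist_force: [-5.7, 1.6, 0.3]
finger_gap: 0.082
```

```bash
python3 plan.py -4.9 0 4.2 10 3
```

```text
t 17.3 F [-5.7131  1.5842  0.2511] Mo [ 0.4847  1.6015 -0.0002] gap 0.08159917679326643
P x,y,z mm, th, yaw, roll: [ -4.9768   0.0012   5.7607  12.8124 -12.4026   0.0437]
F along cx,cy,z -5.920529791907813 0.31013609332814607 0.2511291535166207
d [ 0.0006 -0.0002 -0.0032] rv [ 0.0098  0.0481 -0.0019] | per row [ 0.0002 -0.0001 -0.0011] [ 0.0033  0.016  -0.0006]
```

Emit:
move_arm([
  {"tx":-0.0002,"ty":0,"tz":-0.001,"rx":0.0035,"ry":0.016,"rz":0},
  {"tx":0,"ty":0,"tz":-0.001,"rx":0.0035,"ry":0.016,"rz":0},
  {"tx":0,"ty":0,"tz":-0.001,"rx":0.0035,"ry":0.016,"rz":0},
  {"tx":0,"ty":0,"tz":0,"rx":0,"ry":0,"rz":0},
])

```text
t: 17.63
position: [0.5406, -0.0724, 0.1335]
eef_rot: [[0.215, 0.963, 0.165], [0.977, -0.212, -0.036], [0.001, 0.168, -0.986]]
wrist_force: [-5.6, 1.3, 0.7]
finger_gap: 0.084
```

```bash
python3 plan.py -5.3 0 2.8 7 3;python3 snap.py a6
```

```text
t 17.6333 F [-5.5697  1.3055  0.6745] Mo [ 0.4032  1.5162 -0.0231] gap 0.08415295940795471
P x,y,z mm, th, yaw, roll: [ -5.1291  -0.1619   4.6403   9.6933 -12.4024   0.0357]
F along cx,cy,z -5.720240905695037 0.06908501606775208 0.6745453308715978
d [ 0.0003  0.0001 -0.0034] rv [ 0.0095  0.046  -0.0018] | per row [ 0.0001  0.     -0.0011] [ 0.0032  0.0153 -0.0006]
```

View pics/a6w.png

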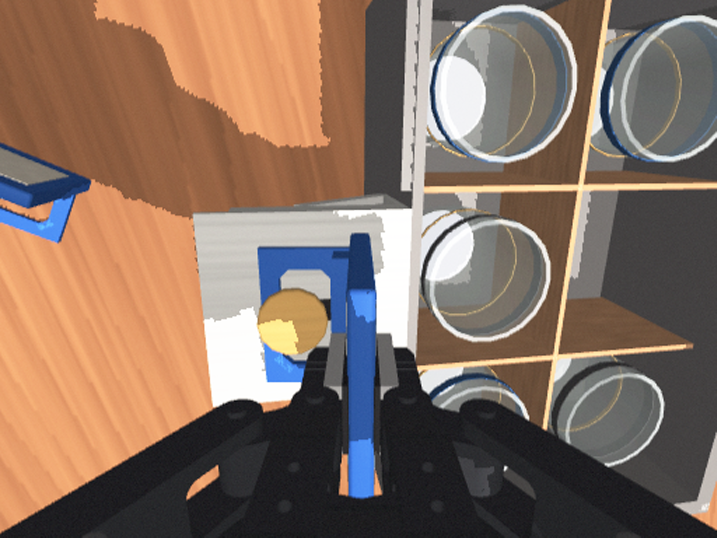

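Emit:
move_arm([
  {"tx":-0.0003,"ty":0.0001,"tz":-0.0011,"rx":0.0032,"ry":0.0155,"rz":0},
  {"tx":-0.0001,"ty":0,"tz":-0.0011,"rx":0.0032,"ry":0.0155,"rz":0},
  {"tx":0,"ty":0,"tz":-0.0011,"rx":0.0032,"ry":0.0155,"rz":0},
  {"tx":0,"ty":0,"tz":0,"rx":0,"ry":0,"rz":0},
])

```text
t: 18.07
position: [0.5408, -0.0727, 0.1301]
eef_rot: [[0.215, 0.97, 0.115], [0.977, -0.213, -0.026], [-0.0, 0.118, -0.993]]
wrist_force: [-5.3, 1.3, 0.9]
finger_gap: 0.082
```

```bash
python3 plan.py -5.5 0 1.8 4 3
```

```text
t 18.0667 F [-5.3434  1.2913  0.897 ] Mo [ 0.3072  1.3898 -0.0061] gap 0.08229977708932495
P x,y,z mm, th, yaw, roll: [ -5.311   -0.3833   2.9864   6.7674 -12.3987  -0.0256]
F along cx,cy,z -5.4961947480821145 0.10418993760962869 0.8970485937203857
d [ 0.0002  0.0003 -0.0028] rv [ 0.0109  0.0471 -0.0017] | per row [ 0.0001  0.0001 -0.0009] [ 0.0036  0.0157 -0.0006]
```

Emit:
move_arm([
  {"tx":-0.0005,"ty":0.0002,"tz":-0.0009,"rx":0.0035,"ry":0.0155,"rz":0},
  {"tx":-0.0002,"ty":0.0001,"tz":-0.0009,"rx":0.0035,"ry":0.0155,"rz":0},
  {"tx":0,"ty":0,"tz":-0.0009,"rx":0.0035,"ry":0.0155,"rz":0},
  {"tx":0,"ty":0,"tz":0,"rx":0,"ry":0,"rz":0},
])

```text
t: 18.4
position: [0.5409, -0.0728, 0.127]
eef_rot: [[0.215, 0.975, 0.064], [0.977, -0.214, -0.015], [-0.0, 0.066, -0.998]]
wrist_force: [-4.2, 0.6, -1.3]
finger_gap: 0.079
```

```bash
python3 plan.py -5.8 0 0.8 1 3
```

```text
t 18.4 F [-4.2028  0.6032 -1.2726] Mo [ 0.2847  1.1073 -0.0076] gap 0.07863203661905972
P x,y,z mm, th, yaw, roll: [ -5.5838  -0.4207   1.675    3.7832 -12.4049  -0.023 ]
F along cx,cy,z -4.233772290423136 -0.3207467902269503 -1.2725770380360324
d [ 0.0001  0.0003 -0.0025] rv [ 0.0109  0.0473 -0.0016] | per row [ 0.      0.0001 -0.0008] [ 0.0036  0.0158 -0.0005]
```

Emit:
move_arm([
  {"tx":-0.0004,"ty":0.0002,"tz":-0.0006,"rx":0.0035,"ry":0.0155,"rz":0},
  {"tx":-0.0002,"ty":0.0001,"tz":-0.0006,"rx":0.0035,"ry":0.0155,"rz":0},
  {"tx":0,"ty":0,"tz":-0.0006,"rx":0.0035,"ry":0.0155,"rz":0},
  {"tx":0,"ty":0,"tz":0,"rx":0,"ry":0,"rz":0},
])

```text
t: 18.73
position: [0.5409, -0.0727, 0.1249]
eef_rot: [[0.215, 0.977, 0.014], [0.977, -0.215, -0.003], [-0.0, 0.014, -1.0]]
wrist_force: [-3.3, 1.9, -1.4]
finger_gap: 0.084
```

```bash
python3 plan.py -5.8 0 0.5 0 3; python3 snap.py a7
```

```text
t 18.7333 F [-3.333   1.9013 -1.408 ] Mo [ 0.1977  0.7407 -0.0066] gap 0.08426450697342325
P x,y,z mm, th, yaw, roll: [ -5.8542  -0.3873   1.3206   0.8093 -12.4103  -0.0169]
F along cx,cy,z -3.665499033464042 1.1348290324914119 -1.4079856740182002
d [ 0.0002  0.0003 -0.0013] rv [ 0.0033  0.0137 -0.0016] | per row [ 0.0001  0.0001 -0.0004] [ 0.0011  0.0046 -0.0005]
```

View pics/a7w.png

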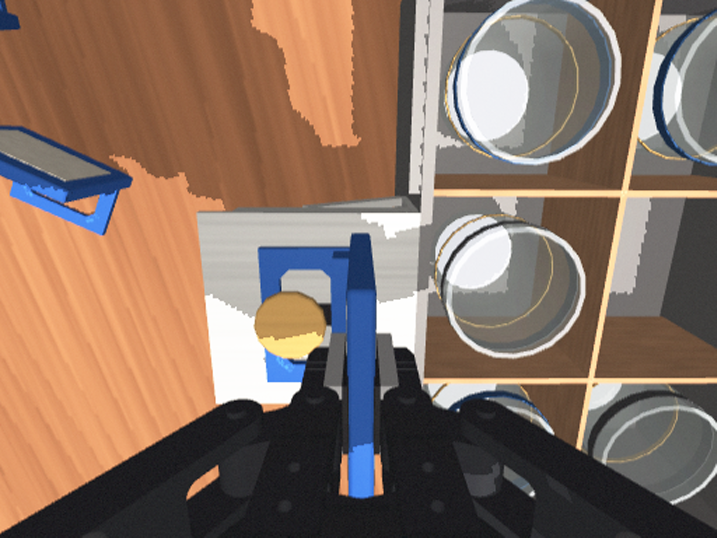

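View pics/a7s.png

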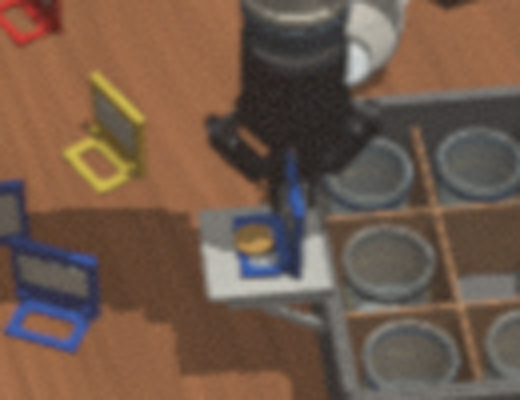

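Emit:
move_arm([
  {"tx":-0.0003,"ty":0.0001,"tz":-0.0005,"rx":0.001,"ry":0.006,"rz":0},
  {"tx":-0.0001,"ty":0,"tz":-0.0004,"rx":0.001,"ry":0.006,"rz":0},
  {"tx":0,"ty":0,"tz":0,"rx":0,"ry":0,"rz":0},
])

```text
t: 19.08
position: [0.5408, -0.0727, 0.1244]
eef_rot: [[0.215, 0.977, 0.004], [0.977, -0.215, -0.002], [-0.001, 0.004, -1.0]]
wrist_force: [-2.2, 0.5, -1.5]
finger_gap: 0.086
```

Emit:
move_arm([
  {"tx":0,"ty":0,"tz":-0.0005,"rx":0,"ry":0,"rz":0},
  {"tx":0,"ty":0,"tz":0,"rx":0,"ry":0,"rz":0},
])

```text
t: 19.25
position: [0.5408, -0.0726, 0.124]
eef_rot: [[0.215, 0.977, 0.004], [0.977, -0.215, -0.002], [-0.001, 0.004, -1.0]]
wrist_force: [-2.9, 0.0, -1.4]
finger_gap: 0.082
```

Emit:
move_arm([
  {"tx":0,"ty":0,"tz":-0.0005,"rx":0,"ry":0,"rz":0},
  {"tx":0,"ty":0,"tz":0,"rx":0,"ry":0,"rz":0},
])

```text
t: 19.42
position: [0.5408, -0.0726, 0.1237]
eef_rot: [[0.215, 0.977, 0.004], [0.977, -0.215, -0.002], [-0.001, 0.005, -1.0]]
wrist_force: [-1.2, 0.0, -1.8]
finger_gap: 0.081
```

```bash
python3 plan.py
```

```text
t 19.4167 F [-1.1726  0.0353 -1.7987] Mo [0.0535 0.3275 0.0507] gap 0.08099218767710555
P x,y,z mm, th, yaw, roll: [ -6.0715  -0.3079   0.3837   0.2762 -12.3996  -0.0648]
F along cx,cy,z -1.1524017996081397 -0.21932243481813873 -1.7986663779145677
```

Emit:
move_arm([
  {"tx":0,"ty":0,"tz":-0.0005,"rx":0,"ry":0,"rz":0},
  {"tx":0,"ty":0,"tz":0,"rx":0,"ry":0,"rz":0},
])

```text
t: 19.58
position: [0.5408, -0.0727, 0.1236]
eef_rot: [[0.215, 0.977, 0.005], [0.977, -0.215, -0.002], [-0.001, 0.006, -1.0]]
wrist_force: [-2.0, 0.3, -1.0]
finger_gap: 0.089
```

Emit:
move_arm([
  {"tx":0,"ty":0,"tz":-0.0005,"rx":0,"ry":0,"rz":0},
  {"tx":0,"ty":0,"tz":0,"rx":0,"ry":0,"rz":0},
])

```text
t: 19.75
position: [0.5408, -0.0727, 0.1236]
eef_rot: [[0.215, 0.977, 0.006], [0.977, -0.215, -0.003], [-0.001, 0.006, -1.0]]
wrist_force: [-2.1, 0.5, -0.5]
finger_gap: 0.083
```

```bash
python3 plan.py
```

```text
t 19.75 F [-2.129   0.4883 -0.5084] Mo [0.2386 0.5815 0.0253] gap 0.08310352838208987
P x,y,z mm, th, yaw, roll: [ -5.9592  -0.3563   0.2861   0.3615 -12.4019  -0.0735]
F along cx,cy,z -2.184184338401913 0.015936059807543257 -0.5083962019464265
```

Emit:
move_arm([
  {"tx":0,"ty":0,"tz":0,"rx":0,"ry":0,"rz":0},
  {"tx":0,"ty":0,"tz":0,"rx":0,"ry":0,"rz":0},
  {"tx":0,"ty":0,"tz":0,"rx":0,"ry":0,"rz":0},
  {"tx":0,"ty":0,"tz":0,"rx":0,"ry":0,"rz":0},
  {"tx":0,"ty":0,"tz":0,"rx":0,"ry":0,"rz":0},
  {"tx":0,"ty":0,"tz":0,"rx":0,"ry":0,"rz":0},
], hand=1)

```text
t: 20.25
position: [0.5425, -0.0731, 0.1237]
eef_rot: [[0.215, 0.977, 0.009], [0.977, -0.215, -0.003], [-0.001, 0.009, -1.0]]
wrist_force: [0.6, -0.4, 0.3]
finger_gap: 0.921
```

```bash
python3 plan.py; python3 snap.py a8
```

```text
t 20.25 F [ 0.5589 -0.389   0.2557] Mo [ 0.013  -0.0667 -0.0211] gap 0.9209185117450548
P x,y,z mm, th, yaw, roll: [ -4.248   -0.4269   0.2896   0.5405 -12.4041  -0.0755]
F along cx,cy,z 0.6298800874104349 -0.2587880597569237 0.2557113987542151
```

View pics/a8w.png

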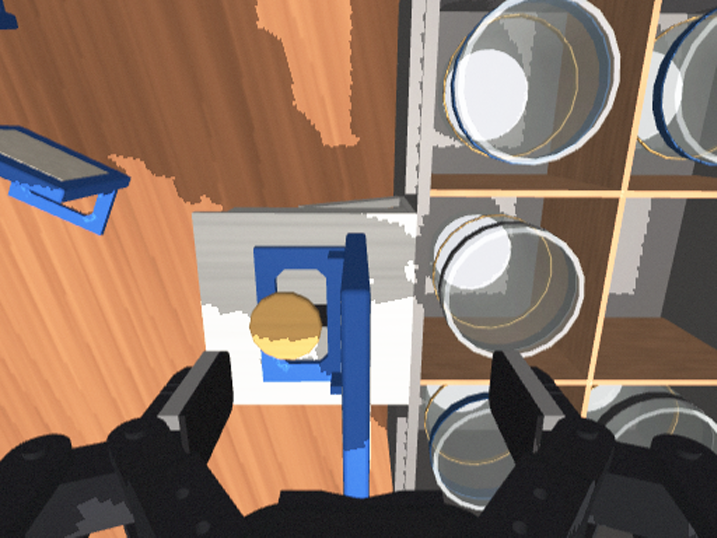

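Emit:
move_arm([
  {"tx":-0.001,"ty":0,"tz":0.01,"rx":0,"ry":0,"rz":0},
  {"tx":0,"ty":0,"tz":0.02,"rx":0,"ry":0,"rz":0},
  {"tx":0,"ty":0,"tz":0.025,"rx":0,"ry":0,"rz":0},
  {"tx":0,"ty":0,"tz":0.025,"rx":0,"ry":0,"rz":0},
  {"tx":0,"ty":0,"tz":0.02,"rx":0,"ry":0,"rz":0},
  {"tx":0,"ty":0,"tz":0,"rx":0,"ry":0,"rz":0},
])

```text
t: 20.85
position: [0.5392, -0.0725, 0.2301]
eef_rot: [[0.215, 0.977, 0.006], [0.977, -0.215, -0.003], [-0.001, 0.007, -1.0]]
wrist_force: [-0.3, 0.2, 0.2]
finger_gap: 0.997
```

```bash
cat > chk.py <<'E'
from plan import *
s=sense();M=model('wrist',s);im,d=eyes.read_camera('wrist');save('fin',im);P=cloud(M,d)
i2,d2=eyes.read_camera('side');save('fins',cv2.resize(i2[120:220,200:330],None,fx=4,fy=4,interpolation=cv2.INTER_CUBIC),1)
hsv=cv2.cvtColor(im,cv2.COLOR_RGB2HSV);H,S,V=[hsv[...,i] for i in range(3)]
slot=np.array([.5198,-.0666,.12])
m=(H>100)&(H<125)&(S>110)&(d>0)&(P[...,2]>.11)
Q=(P[m]-slot);q=np.stack([Q@cx,Q@cy,Q[:,2]],1)*1000
k=(abs(q[:,0])<60)&(abs(q[:,1])<60);q=q[k]
f=q[q[:,2]<10];t=q[q[:,2]>64]
print('foot z',np.percentile(f[:,2],[5,50,95]),'rect',cv2.minAreaRect(f[:,:2].astype(np.float32)))
A=np.c_[f[:,:2],np.ones(len(f))];print('plane',np.linalg.lstsq(A,f[:,2],rcond=None)[0])
print('top',np.median(t,0),cv2.minAreaRect(t[:,:2].astype(np.float32)))
E
python3 chk.py
```

```text
foot z [1.8316 2.9602 4.2534] rect ((1.2413291931152344, 1.8812713623046875), (69.05352020263672, 43.63880157470703), 88.466552734375)
plane [0.0121 0.0046 3.0445]
top [21.5178  1.731  70.9065] ((-8.84518051147461, -0.9072532653808594), (68.12893676757812, 73.15986633300781), 0.28368082642555237)
```

View pics/fin.png

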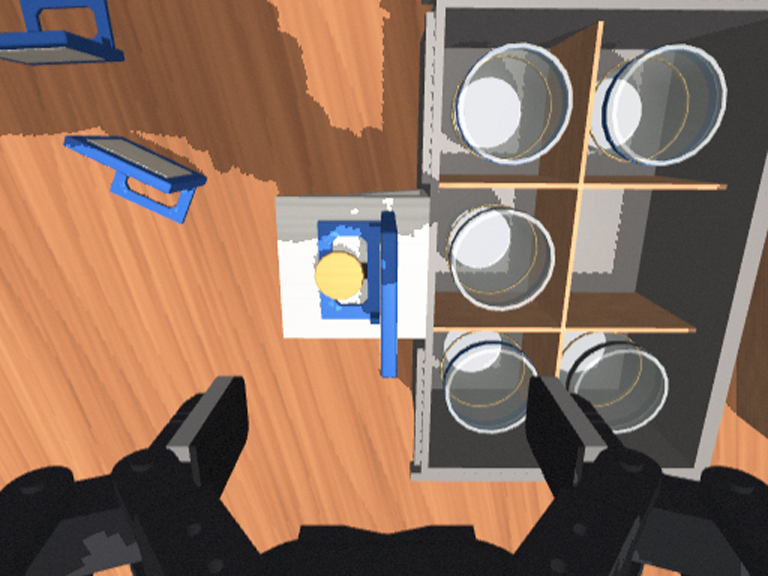

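View pics/fins.png

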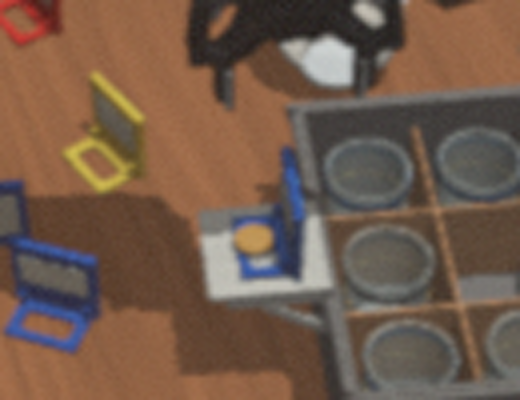

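```bash
python3 -c "
from h import *
s=sense();print(s['t'],s['joint_velocities'],s['wrist_force']);print(ctrl.sign_off())"
```

```text
20.95 [-3.80942914e-04  2.00719738e-02 -4.87140705e-02 -2.44774061e-02
  9.91359840e-05 -5.07237018e-04] [-0.54435162  0.51516596 -0.17411908]
the job is handed in; nothing more can be done
None
```

The blue marker farthest to the robot's left is buttoned onto the stud, flat on the shelf with its panel on the crate side. It is released, and I handed the job in at about 21 s. The sign-off gives no verdict, so this rests on my own last checks.

**How it went:** I touched the tilted foot to the shelf at about 36° to find its height. Then I slid the -x side under the head, felt the neck, and levelled it past the head with light pressure. The measured wrist force stayed within about 6 N.

**Last checks (wrist camera, after backing off):**
- **Position:** the eye centre is about 1.5 mm before the slot's middle along x and about 2 mm off it across.
- **Seating:** the underside is within about 1 mm of the shelf, and level to about 0.013 rad.
- **Squareness:** it is turned about 1–1.5° from the crate.
- **Surroundings:** the robot is clear of it. In the last pictures the yellow marker and the other two blue ones look unmoved. The red marker is only partly in view. I did not re-measure the other markers, the glassware or the tape.

**What disagreed:**
- **First grasp:** it closed on air. In the wrist camera's depth the real fingertips sit about 41 mm behind the reported TCP, so I re-grasped 38 mm lower.
- **Calibration:** the shelf felt about 0.9 mm lower and the neck about 1 mm farther in than the cameras gave.

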